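Load the bench shaker and lock its hold-down plate with T-keys

TASK

Load the bench shaker for a run: lift the hold-down plate off its guide pins, stand every amber jar from the bench pad upright and fully down in a well of the carrier, one to a well, and then seat the plate fully home over the guide pins again. Finally lock it with both T-keys from the key rest: pass one down through each slot until its collar sits on the plate, and give it a quarter turn so that it holds. Leave the tip box, the pen cup and the solution bottle where they are.

Things in the scene. Friction and masses are not known exactly. Their poses are not given: they have to be found in the camera images.
- shaker: Fixed bench shaker: white housing 200 (x) x 280 (y) x 55 mm, origin at the centre of its underside on the bench, z up. On top a grey jar block 160 x 144 mm (top at z 90) with four round wells, two steel latch bridges at (0, -92) and (0, 92) and two steel guide pins at (58, 92) and (-58, -92). Bridges and pins stand on a deck 170 x 236 mm, top at z 67.
- well0 (a point): Centre of the floor of a well of the shaker (z 70 above the bench; wells at x +-45, y +-34 on the shaker). The well is 54 mm wide and 20 deep. Axes as the shaker's.
- well1 (a point): Centre of the floor of a well of the shaker (z 70 above the bench; wells at x +-45, y +-34 on the shaker). The well is 54 mm wide and 20 deep. Axes as the shaker's.
- well2 (a point): Centre of the floor of a well of the shaker (z 70 above the bench; wells at x +-45, y +-34 on the shaker). The well is 54 mm wide and 20 deep. Axes as the shaker's.
- well3 (a point): Centre of the floor of a well of the shaker (z 70 above the bench; wells at x +-45, y +-34 on the shaker). The well is 54 mm wide and 20 deep. Axes as the shaker's.
- slot0 (a point): Middle of the slot of the latch bridge at the shaker's y = -92, level with the top of its cap (z 148). Cap 62 (x) x 30 (y) x 6 mm with a through slot 46 (along x) x 14 mm, on two legs at its x ends (48 mm free between them, open below towards +y and -y). Axes as the shaker's.
- slot1 (a point): The same for the bridge at the shaker's y = +92.
- pin0 (a point): Tip (z 166) of the guide pin at (-58, -92) on the shaker: 8 mm thick, round end, 18 mm above its 16 mm thick shoulder (top at z 148).
- pin1 (a point): The same for the pin at (58, 92).
- plate: Loose white hold-down plate 152 (x) x 230 (y) x 6 mm, 0.3 kg; origin centre of underside. Starts over the pins, aligned with the shaker, unlocked, underside at z 148 (its seat, 4 mm above the caps of jars in wells). Slots 50 (x) x 18 at (0, +-92), square pin holes 12 at (58, 92), (-58, -92): fits half-turned too. Bow handle over its centre: bar 90 (y) x 12 x 12, 34 to 46 above underside.
- key0: Loose upright T-key, 0.09 kg. Origin on its axis under the steel collar (32 wide, z 0 to 6). Black grip 50 (x) x 14 (y), z 6 to 46. Below, stem 8 thick and crossbar 40 (x) x 10 (y), z -15 to -25, parallel to the grip. Starts in the rest, collar on its top. With the collar on the seated plate (origin at z 154) the crossbar is 3 mm below the bridge's cap and turns either way.
- key1: Loose upright T-key, 0.09 kg. Origin on its axis under the steel collar (32 wide, z 0 to 6). Black grip 50 (x) x 14 (y), z 6 to 46. Below, stem 8 thick and crossbar 40 (x) x 10 (y), z -15 to -25, parallel to the grip. Starts in the rest, collar on its top. With the collar on the seated plate (origin at z 154) the crossbar is 3 mm below the bridge's cap and turns either way.
- rest: Fixed grey key rest, block 70 (x) x 124 (y) x 40 mm, origin at the centre of its underside. Two slots 50 (along x) x 18 mm, 34 deep, at y -34 and +34, in which the T-keys stand.
- pad: Flat white bench pad 270 x 270 mm, 1 mm thick, fixed; origin at its centre. The jars start on it. The bench on the other (left, +y) side of the shaker, farther from the robot than the key rest, is clear.
- jar0: Closed amber jar, some 0.15 kg, 74 mm tall: body 48 mm wide up to z 50, black cap 50 mm wide above. Origin at the centre of its underside, z up. Two to four jars are present; an absent one reads None.
- jar1: Closed amber jar, some 0.15 kg, 74 mm tall: body 48 mm wide up to z 50, black cap 50 mm wide above. Origin at the centre of its underside, z up. Two to four jars are present; an absent one reads None.
- jar2: Closed amber jar, some 0.15 kg, 74 mm tall: body 48 mm wide up to z 50, black cap 50 mm wide above. Origin at the centre of its underside, z up. Two to four jars are present; an absent one reads None.
- jar3: Closed amber jar, some 0.15 kg, 74 mm tall: body 48 mm wide up to z 50, black cap 50 mm wide above. Origin at the centre of its underside, z up. Two to four jars are present; an absent one reads None.
- tipbox: Bystander: purple pipette tip box 85 (x) x 122 (y) x 61 mm, origin at the centre of its underside.
- pencup: Bystander: pink pen cup 80 mm wide, 95 mm tall with pens up to 145 mm, origin at the centre of its underside.
- solution: Bystander: clear capped bottle 80 mm wide, 160 mm tall, origin at the centre of its underside.

How it is judged:
On the way, in this order (a step that is already met when the one before it is completed fails the run):
1. the hold-down plate is lifted off the guide pins (at least 30 mm up) (z of plate in the frame of shaker above 0.178 m), for 0.2 s.
2. every jar stands upright and fully down in a well (((horizontal distance between jar0 and well0 below 0.008 m and z of jar0 in the frame of well0 between -0.004 and 0.005 m) or (horizontal distance between jar0 and well1 below 0.008 m and z of jar0 in the frame of well1 between -0.004 and 0.005 m) or (horizontal distance between jar0 and well2 below 0.008 m and z of jar0 in the frame of well2 between -0.004 and 0.005 m) or (horizontal distance between jar0 and well3 below 0.008 m and z of jar0 in the frame of well3 between -0.004 and 0.005 m)) and angle between each of jar0, jar1, jar2, jar3's own z axis and vertical below 0.1 rad and ((horizontal distance between jar1 and well0 below 0.008 m and z of jar1 in the frame of well0 between -0.004 and 0.005 m) or (horizontal distance between jar1 and well1 below 0.008 m and z of jar1 in the frame of well1 between -0.004 and 0.005 m) or (horizontal distance between jar1 and well2 below 0.008 m and z of jar1 in the frame of well2 between -0.004 and 0.005 m) or (horizontal distance between jar1 and well3 below 0.008 m and z of jar1 in the frame of well3 between -0.004 and 0.005 m)) and ((horizontal distance between jar2 and well0 below 0.008 m and z of jar2 in the frame of well0 between -0.004 and 0.005 m) or (horizontal distance between jar2 and well1 below 0.008 m and z of jar2 in the frame of well1 between -0.004 and 0.005 m) or (horizontal distance between jar2 and well2 below 0.008 m and z of jar2 in the frame of well2 between -0.004 and 0.005 m) or (horizontal distance between jar2 and well3 below 0.008 m and z of jar2 in the frame of well3 between -0.004 and 0.005 m)) and ((horizontal distance between jar3 and well0 below 0.008 m and z of jar3 in the frame of well0 between -0.004 and 0.005 m) or (horizontal distance between jar3 and well1 below 0.008 m and z of jar3 in the frame of well1 between -0.004 and 0.005 m) or (horizontal distance between jar3 and well2 below 0.008 m and z of jar3 in the frame of well2 between -0.004 and 0.005 m) or (horizontal distance between jar3 and well3 below 0.008 m and z of jar3 in the frame of well3 between -0.004 and 0.005 m))), for 0.3 s.
3. the plate is seated fully home over the guide pins (z of plate in the frame of shaker between 0.145 and 0.1515 m and horizontal distance between plate and shaker below 0.005 m and angle between plate's own z axis and vertical below 0.03 rad and angle between the y axis of plate and the y axis of shaker, either way round below 0.06 rad), for 0.3 s.
4. both T-keys are through the slots, collars on the plate, and given a quarter turn (((horizontal distance between key0 and slot0 below 0.007 m and z of key0 in the frame of slot0 between 0.003 and 0.0105 m) or (horizontal distance between key0 and slot1 below 0.007 m and z of key0 in the frame of slot1 between 0.003 and 0.0105 m)) and angle between the x axis of each of key0, key1 and the x axis of shaker, either way round above 1.22 rad and angle between each of key0, key1's own z axis and vertical below 0.12 rad and ((horizontal distance between key1 and slot0 below 0.007 m and z of key1 in the frame of slot0 between 0.003 and 0.0105 m) or (horizontal distance between key1 and slot1 below 0.007 m and z of key1 in the frame of slot1 between 0.003 and 0.0105 m))), for 0.3 s.
At the end, for the whole second after the job is handed in: Each jar upright in a well (8 mm of its centre, 5 mm of its floor); plate level over the pins, within 3.5 mm of its seat and 5 mm of centre; in each slot a T-key within 7 mm of the middle, collar within 4.5 mm of the plate, turned at least 70 degrees; all at rest (all of step 2 and all of step 3 and all of step 4 and linear speed of each of jar0, jar1, jar2, jar3, key0, key1, plate below 0.02 m/s); the robot touches nothing.
It fails at once if the tip box is pushed more than 30 mm or tipped (distance of tipbox from where it was at the start of the episode above 0.03 m or angle between tipbox's own z axis and vertical above 0.35 rad).
It fails at once if the pen cup is pushed more than 30 mm or tipped (distance of pencup from where it was at the start of the episode above 0.03 m or angle between pencup's own z axis and vertical above 0.35 rad).
It fails at once if the solution bottle is pushed more than 30 mm or tipped (distance of solution from where it was at the start of the episode above 0.03 m or angle between solution's own z axis and vertical above 0.35 rad).
Of jar0, jar1, jar2, jar3 only 2 to 4 are there at a start; the rules pass over those that are not, and their reading is None.
At some moment in a run one of jar0, jar1, jar2, jar3, plate may be knocked a few centimetres aside while the robot is not near it.
It also fails if it takes over 208 s, if anything falls off the work surface, if the arm or the gripper's body presses on something with over 40 N, if the wrist force passes 120 N, or if a joint passes its speed limit or range.

ROBOT

A 7-joint arm with a two-finger parallel gripper is mounted at the origin on the work surface. World frame = base frame: x ahead of the robot, y to its left, z up, the work surface at z = 0. Lengths are in m, angles in rad, forces in N, time in s.
With the tool pointing down it reaches from about 0.35 to 0.9 m from the base axis. Payload 7.2 kg.
Tool frame: the origin (TCP) lies at the very end of the fingers, on their centre line; the grasp point (between the pads) lies 19 mm behind it (env.tcp_to_grasp is the z of the grasp point in the tool frame, in m); z points along the fingers, y is the direction in which the jaws open and shut (so a half turn about z gives the same grasp; the last joint's range is limited). The gripper opens to 88 mm and grips with 3 to 60 N. Pads are 20 mm wide; open, the fingers measure 115 mm over their backs; the gripper's body (75 mm by 178 mm) begins 61 mm behind the grasp point.
Start: joints at [1.264, 0.411, -0.013, 1.596, 0.006, 1.134, -0.082], TCP at [0.148, -0.607, 0.223] pointing down, gripper open.
Joint ranges: [-2.95, 2.95], [-0.29, 1.99], [-1.47, 1.44], [0.14, 2.54], [-1.03, 4.17], [0.13, 1.85], [-2.86, 2.86]. Speed limits (rad/s): [2.39, 2.39, 3.01, 3.01, 3.14, 3.14, 3.14].

INTERFACE

Orientations are given as a unit quaternion [w, x, y, z].
In Python, from plant import sensors, eyes, env gives the robot as it stands.
- The arm moves only by the tool servo_tool, never from a script. Its argument "motion" is a list of rows, each a list of 2 entries, a list of its own where there are three numbers: the shift along the tool's x, y, z in m, then the turn about the tool's z in degrees. In form: [[[dx, dy, dz], twist], ...]. A call has 1 to 12 rows; each row is the pose to reach, as a shift and turn from the pose commanded when the call began, along the tool's axes at that moment; what a row does not reach only later rows make up. A row lasts 1/8 s, in which the tool goes at most 62.5 mm and 10.7 degrees, less where a joint would pass 70% of its speed; a pose out of reach is approached as far as the arm can. A call with a gripper value outside its range is refused whole. "gripper" is the opening in per cent of the stroke, from 0 (shut) to 100 (fully open), set as the call begins (left out, the last holds). The fingers move at their own pace and stop on an object; "grip_force" is the grip in N (left out, the last holds). Time passes only in rows, so rows that repeat a pose let the fingers close. It gives the time, the measured TCP pose, the force and the opening at its end, in the units of the state.
- sensors.observe(): the state, without advancing time (a new reading comes with each control period).
- eyes.grab_frame(name): name is "scene" or "side" or "wrist"; returns a dict with "pixels" (420x560x3 uint8, red, green, blue), "range_z" (420x560 float32, m along the optical axis (not along the pixel's ray), 0 where there is no reading), "camera_matrix" (3x3 intrinsics, pixels), "k1" (the pictures are not rectified: a ray, as slopes to the right and down, at radius r is drawn at 1 + k1 r^2 times it, then the intrinsics apply), "view" (4x4, takes a point from world to camera coordinates). Camera axes: x right, y down, z forward; pixel columns grow to the right and rows downward; lengths in m; the calibration is good to about 2 mm. A picture is of the moment at which its call begins.
- env.job_done(): hands the job in, once; it reports no verdict.
The state is a dict: "time_s": time; "joint_pos": joint angles; "qd": joint speeds; "joint_efforts": joint torques, N m; "ee_pos": TCP position; "tool_rot": TCP orientation; "ft_force": force on the tool from outside, world axes, zero at the start; "torque": the same for the moment, N m; "gripper_width": finger opening in m.
Only numpy, scipy, OpenCV 4.12 (cv2) and the standard library are available. Lean on these libraries where they do the work, as an engineer would, in place of code of your own. Each camera call takes 0.05 s, during which the arm holds its last target. There are 200 camera calls.

## Working session

There is one attempt and no reset: what is moved stays moved. The work goes in short steps, Python scripts to look and compute and a tool call to move; the robot and the scene stay as the last step left them, time stands still between calls to the robot, and variables do not carry over. Pictures are saved under pics/ and viewed, about 12 in all and at most 16, crops included, and the job is handed in when it is done.

Besides the shell and the picture viewer there is one more tool, called after "Emit:" as name(argument=value, ...) on one line, values as JSON. servo_tool: Moves the arm, as the interface text tells. Its arguments: {"type":"object","properties":{"motion":{"type":"array","items":{"type":"array"}},"gripper":{"type":"number"},"grip_force":{"type":"number"}},"required":["motion"]}

```bash
ls; mkdir -p pics; cat > h.py <<'E'
import numpy as np, cv2
from plant import sensors, eyes, env
from scipy.spatial.transform import Rotation as R
def grab(n):
    f=eyes.grab_frame(n); return f
def save(f,name): cv2.imwrite('pics/'+name, f['pixels'][:,:,::-1])
def slopes(f,uv):
    K=np.array(f['camera_matrix']);uv=np.atleast_2d(np.float64(uv))
    d=np.stack([(uv[:,0]-K[0,2])/K[0,0],(uv[:,1]-K[1,2])/K[1,1]],1);s=d.copy()
    for _ in range(20): s=d/(1+f['k1']*(s**2).sum(1,keepdims=True))
    return s
def ray(f,uv):
    s=slopes(f,uv);V=np.array(f['view']);Rt=V[:3,:3]
    o=-Rt.T@V[:3,3];d=np.c_[s,np.ones(len(s))]@Rt
    return o,d
def onz(f,uv,z):
    o,d=ray(f,uv);return o+d*((z-o[2])/d[:,2])[:,None]
def cloud(f):
    h,w=f['range_z'].shape;v,u=np.mgrid[:h,:w]
    o,d=ray(f,np.c_[u.ravel(),v.ravel()]);z=f['range_z'].ravel()
    return (o+d*z[:,None]).reshape(h,w,3)
def proj(f,P):
    V=np.array(f['view']);K=np.array(f['camera_matrix']);c=np.atleast_2d(P)@V[:3,:3].T+V[:3,3];s=c[:,:2]/c[:,2:]
    s=s*(1+f['k1']*(s**2).sum(1,keepdims=True));return s@K[:2,:2].T+K[:2,2]
E
python3 - <<'E'
from h import *
for n in ['scene','side','wrist']:
    f=grab(n); save(f,n+'0.png'); print(n,f['k1'],np.array(f['camera_matrix'])[0,0],np.linalg.inv(f['view'])[:3].round(3).tolist())
    np.savez('/tmp/'+n,**f)
s=sensors.observe(); print(s, env.tcp_to_grasp)
E
```

```text
pics
scene -0.03195758524235345 540.619624203547 [[-0.874, 0.298, -0.383, 1.09], [0.485, 0.544, -0.684, 0.907], [0.004, -0.784, -0.621, 1.005]]
side -0.05006517581667207 470.47234137129936 [[-0.785, -0.484, 0.387, 0.1], [-0.62, 0.603, -0.502, 0.603], [0.01, -0.634, -0.773, 1.107]]
wrist -0.02904858019312457 319.91846066959147 [[0.236, -0.937, -0.256, 0.217], [-0.972, -0.229, -0.059, -0.59], [-0.003, 0.263, -0.965, 0.384]]
{'time_s': 0.15, 'joint_pos': array([ 1.26383743,  0.41169537, -0.01270753,  1.5967671 ,  0.00562301,
        1.1343014 , -0.08220728]), 'qd': array([ 0.00010923, -0.00230124, -0.00048735, -0.00348119, -0.0011572 ,
        0.00039745, -0.00123588]), 'joint_efforts': array([ 2.14945394e-03, -5.88334286e+01,  6.42908122e-01, -2.91290563e+01,
       -5.36523317e-02,  1.57851126e-02,  1.35342689e-04]), 'ee_pos': array([ 0.14768972, -0.6069446 ,  0.22204992]), 'tool_rot': array([-5.55470257e-04,  9.92881288e-01,  1.19106784e-01, -1.17662063e-04]), 'ft_force': array([ 0.98631403, -0.40296825, -0.83546066]), 'torque': array([ 0.02119797, -0.0285045 , -0.00885126]), 'gripper_width': 0.08778959720366056} -0.0187
```

View pics/scene0.png

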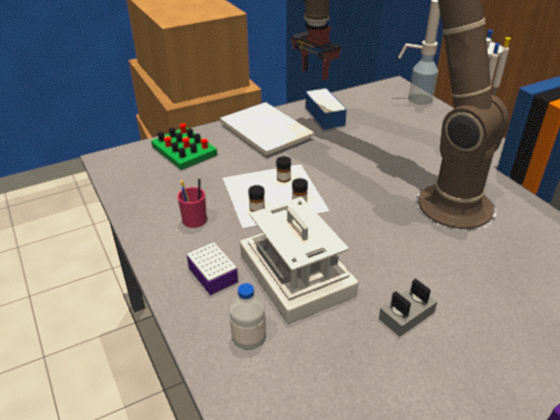

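View pics/side0.png

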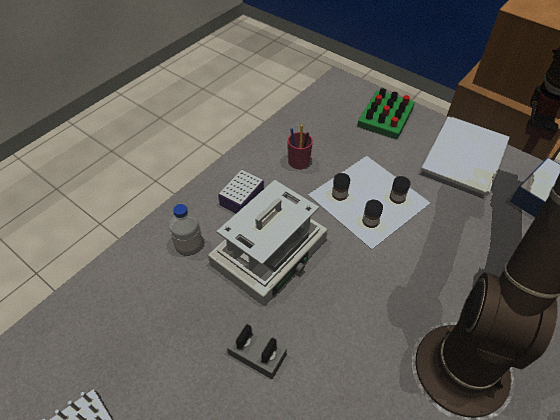

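Both views show three jars on the pad (side: (341,186), (400,188), (372,213)). The plate and its handle are at side (268,215), the keys at (245,338) and (270,350). The tip box, pen cup and bottle are around the shaker. Next I measure positions.

```bash
cat > meas.py <<'E'
from h import *
def rect(p):
    (c,(a,b),th)=cv2.minAreaRect(np.float32(p*1000)); 
    if a>b: a,b=b,a; th+=90   # th = direction of the short side +90 -> make th dir of long side
    else: th=th+90
    # after: b long
    return np.round(c,1),round(a,1),round(b,1)
def comps(mask,n=30):
    k,l,st,c=cv2.connectedComponentsWithStats(mask.astype(np.uint8))
    return [(l==i) for i in range(1,k) if st[i,4]>=n]
E
python3 - <<'E'
from meas import *
for n in ['scene','side']:
    f=dict(np.load(f'/tmp/{n}.npz')); P=cloud(f); px=f['pixels'].astype(int); 
    ok=f['range_z']>0; ok&=(P[...,0]>0.2)&(P[...,0]<1.1)&(abs(P[...,1])<0.7)
    Z=P[...,2]; dark=px.max(2)<60
    print(n,'bench z',np.median(Z[ok&(Z<0.03)]))
    for nm,m in [('caps',ok&dark&(abs(Z-.074)<.008)),('plate',ok&(abs(Z-.154)<.007)&(px.min(2)>110)),('handle',ok&(abs(Z-.194)<.007)),('house',ok&(abs(Z-.055)<.006)&(px.min(2)>110)),('keys',ok&dark&(abs(Z-.086)<.008)),('rest',ok&(abs(Z-.040)<.006)),('tall',ok&(Z>.09)), ('pad',ok&(Z<.01)&(px.min(2)>150))]:
        for c in comps(m,25):
            q=P[c]; r=cv2.minAreaRect(np.float32(q[:,:2]*1000)); print(nm,c.sum(),'z',q[:,2].mean().round(4),'mean',q[:,:2].mean(0).round(4),'rect',np.round(r[0],1),np.round(r[1],1),round(r[2],1),'zmax',q[:,2].max().round(3))
E
```

```text
scene bench z 8.963707584652703e-05
caps 99 z 0.073 mean [ 0.398  -0.3691] rect [ 398.  -371.1] [45.  42.8] 19.9 zmax 0.08
caps 114 z 0.0733 mean [ 0.4148 -0.2364] rect [ 414.5 -236.1] [42.8 39.6] 55.1 zmax 0.081
caps 123 z 0.0731 mean [ 0.545  -0.2665] rect [ 545.4 -270.3] [42.1 43. ] 87.7 zmax 0.081
caps 96 z 0.074 mean [0.3829 0.2809] rect [382.7 279.1] [10.1 46.8] 16.9 zmax 0.081
caps 87 z 0.074 mean [0.45   0.2923] rect [451.8 290.2] [13.6 46.6] 20.0 zmax 0.081
plate 3508 z 0.1543 mean [0.5817 0.0399] rect [577.7  28.4] [236.7 155.1] 88.6 zmax 0.161
handle 159 z 0.1931 mean [0.5794 0.0317] rect [577.4  28.5] [95.2 15.3] 89.1 zmax 0.198
house 1384 z 0.0547 mean [0.6166 0.0966] rect [577.3  30.1] [283.2 202.2] 88.9 zmax 0.061
house 944 z 0.0562 mean [ 0.7712 -0.069 ] rect [769.5 -74. ] [ 80.7 124. ] 6.1 zmax 0.061
house 68 z 0.0551 mean [0.7953 0.1832] rect [795.6 181.7] [12.  49.8] 53.2 zmax 0.061
keys 101 z 0.0841 mean [0.3812 0.2793] rect [380.3 278.6] [14.7 46.9] 5.3 zmax 0.089
keys 108 z 0.0845 mean [0.4484 0.2891] rect [447.5 288.8] [13.1 46.5] 11.4 zmax 0.092
rest 25 z 0.03
[... 8922 characters left out ...]
46
rest 72 z 0.0401 mean [0.7491 0.1661] rect [752.4 161.4] [76.5 32.6] 64.7 zmax 0.046
rest 326 z 0.04 mean [0.5141 0.0874] rect [514.   77.3] [336.2 158.6] 53.1 zmax 0.046
rest 1013 z 0.0403 mean [0.4073 0.2819] rect [413.2 278.3] [125.8  73.3] 9.2 zmax 0.046
tall 194 z 0.1057 mean [ 0.7304 -0.3138] rect [ 728.7 -313.9] [79.3 79.5] 1.6 zmax 0.144
tall 4482 z 0.1521 mean [0.5739 0.0356] rect [577.6  26.3] [234.9 158.3] 88.8 zmax 0.2
tall 680 z 0.1226 mean [0.763  0.1587] rect [766.8 155.8] [76.3 65.4] 56.9 zmax 0.165
tall 39 z 0.0915 mean [0.5081 0.0882] rect [507.3  88.1] [24.4 20.6] 47.3 zmax 0.094
pad 4390 z 0.0016 mean [ 0.4559 -0.3139] rect [ 462.6 -322.6] [275.6 271.3] 78.5 zmax 0.009
```

```bash
cat >> h.py <<'E'
def phi(s): 
    x=R.from_quat(np.roll(s['tool_rot'],-1)).as_matrix()[:,0]; return np.degrees(np.arctan2(x[1],x[0]))
def to(*targets):
    s=sensors.observe();M=R.from_quat(np.roll(s['tool_rot'],-1)).as_matrix();p=phi(s)
    print('t %.1f tcp %s phi %.2f w %.4f F %s j %s'%(s['time_s'],s['ee_pos'].round(4),p,s['gripper_width'],s['ft_force'].round(1),s['joint_pos'].round(2)))
    M=np.array([[np.cos(np.radians(p)),np.sin(np.radians(p)),0],[np.sin(np.radians(p)),-np.cos(np.radians(p)),0],[0,0,-1]])
    for x,y,z,ph in targets: print((x,y,z,ph),'->',(M.T@(np.array([x,y,z])-s['ee_pos'])).round(4),'twist',round(p-ph,2))
E
python3 - <<'E'
from meas import *
to((.578,.0275,.29,88.7))
# caps: average of blob bounding circle centres by raycasting top plane
for n in ['scene','side']:
    f=dict(np.load(f'/tmp/{n}.npz')); P=cloud(f); px=f['pixels'].astype(int); Z=P[...,2]
    m=(f['range_z']>0)&(px.max(2)<75)&(abs(Z-.077)<.011)&(P[...,1]<-.2)&(P[...,1]>-.5)&(P[...,0]<.62)&(P[...,0]>.3)
    m=(px.max(2)<75)&(Z>.045)&(Z<.09)&(P[...,1]<-.2)&(P[...,1]>-.5)&(P[...,0]<.62)&(P[...,0]>.3)
    for c in comps(m,40):
        v,u=np.nonzero(c); 
        top=onz(f,np.c_[u,v],.074)[:,:2]; bot=onz(f,np.c_[u,v],.050)[:,:2]
        # cap silhouette: union of top disc on z=.074 and lower; far edge & lateral edges from top disc
        o,_=ray(f,[[280,210]]); d=top.mean(0)-o[:2]; d/=np.linalg.norm(d); l=np.array([-d[1],d[0]])
        far=(top@d).max(); lat=((top@l).max()+(top@l).min())/2; w=np.ptp(top@l)
        print(n,c.sum(),'c',(d*(far-.025)+l*lat).round(4),'w',w.round(4),'len',np.ptp(top@d).round(4))
E
```

```text
t 0.1 tcp [ 0.1477 -0.6069  0.222 ] phi 13.68 w 0.0878 F [ 1.  -0.4 -0.8] j [ 1.26  0.41 -0.01  1.6   0.01  1.13 -0.08]
(0.578, 0.0275, 0.29, 88.7) -> [ 0.5682 -0.5147 -0.068 ] twist -75.02
scene 162 c [ 0.3977 -0.3678] w 0.0414 len 0.0696
scene 176 c [ 0.415 -0.236] w 0.0391 len 0.0678
scene 185 c [ 0.5453 -0.2657] w 0.0417 len 0.0703
side 246 c [ 0.5426 -0.2772] w 0.0476 len 0.0733
side 261 c [ 0.3942 -0.3807] w 0.0493 len 0.0749
side 275 c [ 0.411  -0.2463] w 0.048 len 0.0713
```

Emit:
servo_tool(motion=[[[0.05,-0.045,-0.02],-7],[[0.1,-0.09,-0.04],-14],[[0.145,-0.13,-0.065],-20],[[0.19,-0.17,-0.065],-26],[[0.235,-0.21,-0.065],-32],[[0.28,-0.25,-0.065],-38],[[0.325,-0.295,-0.065],-44],[[0.37,-0.335,-0.065],-50],[[0.415,-0.375,-0.065],-56],[[0.46,-0.415,-0.065],-62],[[0.5,-0.455,-0.065],-68],[[0.54,-0.49,-0.065],-75]])

```text
time_s: 1.65
ee_pos: [0.5573, -0.0013, 0.2876]
tool_rot: [-0.0, 0.714, 0.701, 0.0]
ft_force: [-0.8, -0.6, -0.9]
gripper_width: 0.0881
```

```bash
python3 - <<'E'
from meas import *
f=grab('wrist'); save(f,'w1.png'); np.savez('/tmp/w1',**f); P=cloud(f); Z=P[...,2]; ok=f['range_z']>0
for nm,m in [('handle',ok&(abs(Z-.194)<.006)),('plate',ok&(abs(Z-.154)<.006))]:
    for c in comps(m,60):
        q=P[c]; r=cv2.minAreaRect(np.float32(q[:,:2]*1000)); print(nm,c.sum(),q[:,2].mean().round(4),np.round(r[0],1),np.round(r[1],1),round(r[2],1))
to((.578,.0275,.25,88.7),(.578,.0275,.169,88.7))
E
```

```text
handle 1639 0.1933 [578.4  27.4] [89.2 12.2] 89.1
plate 1247 0.1576 [774.7 149.5] [35.7 36. ] 65.3
plate 36238 0.1536 [578.6  26.8] [230.6 152.9] 89.0
t 1.7 tcp [0.5597 0.0055 0.2875] phi 89.63 w 0.0874 F [1.1 5.3 0.8] j [ 0.42  0.32 -0.65  1.64  0.2   1.25 -0.28]
(0.578, 0.0275, 0.25, 88.7) -> [0.0221 0.0182 0.0375] twist 0.93
(0.578, 0.0275, 0.169, 88.7) -> [0.0221 0.0182 0.1185] twist 0.93
```

View pics/w1.png

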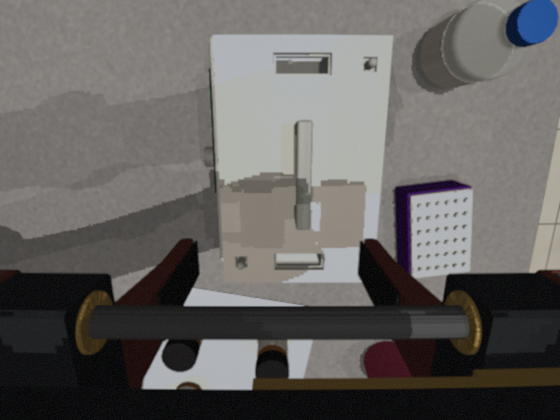

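The wrist view shows the handle (column 304, rows 120–225), the slots at (300,65) and (300,260), and the pins at (372,63) and (240,262). The plate centre is (0.5785, 0.027), yaw about −1.0°. I descend in steps.

Emit:
servo_tool(motion=[[[0.012,0.01,0.02],0.5],[[0.022,0.019,0.0375],0.7],[[0.022,0.019,0.06],0.7],[[0.022,0.019,0.06],0.7],[[0.022,0.019,0.06],0.7]], gripper=60)

```text
time_s: 2.33
ee_pos: [0.5763, 0.0178, 0.2282]
tool_rot: [0.0, 0.72, 0.694, 0.0]
ft_force: [0.2, 1.1, 1.2]
gripper_width: 0.0524
```

```bash
python3 - <<'E'
from h import *
to((.5785,.027,.169,89))
E
```

```text
t 2.3 tcp [0.5763 0.0178 0.2282] phi 87.94 w 0.0524 F [0.2 1.1 1.2] j [ 0.36  0.4  -0.63  1.68  0.25  1.15 -0.37]
(0.5785, 0.027, 0.169, 89) -> [0.0093 0.0019 0.0592] twist -1.06
```

Emit:
servo_tool(motion=[[[0.009,0.002,0.02],-1],[[0.009,0.002,0.045],-1],[[0.009,0.002,0.059],-1],[[0.009,0.002,0.059],-1],[[0.009,0.002,0.059],-1]])

```text
time_s: 2.95
ee_pos: [0.5789, 0.0273, 0.1693]
tool_rot: [0.0, 0.713, 0.701, 0.0]
ft_force: [0.5, 0.0, 0.5]
gripper_width: 0.0527
```

Emit:
servo_tool(motion=[[[0,0,0],0],[[0,0,0],0],[[0,0,0],0],[[0,0,0],0],[[0,0,0],0]], gripper=0, grip_force=40)

```text
time_s: 3.58
ee_pos: [0.5785, 0.027, 0.1687]
tool_rot: [0.0, 0.713, 0.701, 0.0]
ft_force: [0.5, -0.4, 0.0]
gripper_width: 0.0116
```

Emit:
servo_tool(motion=[[[0,0,-0.015],0],[[0,0,-0.03],0],[[0,0,-0.05],0],[[0,0,-0.075],0],[[0,0,-0.1],0],[[0,0,-0.1],0],[[0,0,-0.1],0],[[0,0,-0.1],0]])

```text
time_s: 4.58
ee_pos: [0.5778, 0.0268, 0.2675]
tool_rot: [-0.001, 0.713, 0.701, -0.001]
ft_force: [-0.1, -0.1, -4.3]
gripper_width: 0.0115
```

```bash
python3 - <<'E'
from h import *
to((.60,.36,.27,89),(.60,.36,.023,89))
f=grab('side'); save(f,'s2.png')
E
```

```text
t 4.6 tcp [0.5778 0.0268 0.2675] phi 88.98 w 0.0115 F [-0.1 -0.1 -4.3] j [ 0.36  0.37 -0.65  1.62  0.23  1.23 -0.35]
(0.6, 0.36, 0.27, 89) -> [ 0.3335  0.0163 -0.0025] twist -0.02
(0.6, 0.36, 0.023, 89) -> [0.3335 0.0163 0.2445] twist -0.02
```

View pics/s2.png

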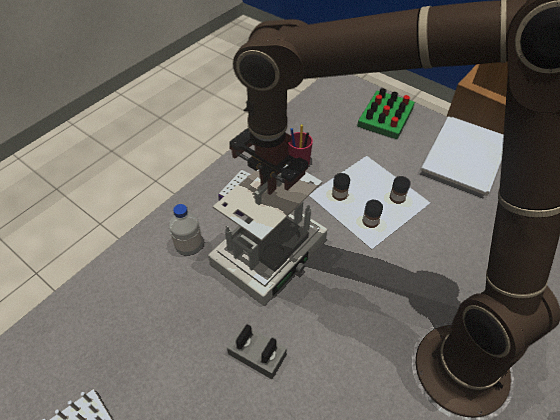

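The plate hangs level in the gripper (side view around (245,205)). I carry it to the clear bench.

Emit:
servo_tool(motion=[[[0.03,0.001,0],0],[[0.075,0.004,0],0],[[0.125,0.006,0],0],[[0.175,0.008,0],0],[[0.225,0.011,0],0],[[0.275,0.014,0],0],[[0.315,0.016,0.02],0],[[0.333,0.016,0.06],0],[[0.333,0.016,0.11],0],[[0.333,0.016,0.16],0],[[0.333,0.016,0.2],0],[[0.333,0.016,0.22],0]])

```text
time_s: 6.12
ee_pos: [0.599, 0.3586, 0.0452]
tool_rot: [-0.0, 0.713, 0.701, -0.002]
ft_force: [0.3, -0.4, -4.2]
gripper_width: 0.0116
```

Emit:
servo_tool(motion=[[[0,0,0],0],[[0,0,0.01],0],[[0,0,0.018],0],[[0,0,0.022],0],[[0,0,0.025],0],[[0,0,0.025],0]])

```text
time_s: 6.88
ee_pos: [0.6003, 0.3597, 0.0236]
tool_rot: [-0.0, 0.713, 0.701, -0.0]
ft_force: [-0.1, -0.3, -2.5]
gripper_width: 0.0117
```

```bash
python3 - <<'E'
from h import *
to((.60,.36,.022,89))
E
```

```text
t 6.9 tcp [0.6003 0.3597 0.0236] phi 88.98 w 0.0117 F [-0.1 -0.3 -2.5] j [-0.25  0.81 -0.57  1.53  0.5   0.95 -0.99]
(0.6, 0.36, 0.022, 89) -> [ 0.0003 -0.0003  0.0016] twist -0.02
```

Emit:
servo_tool(motion=[[[0,0,0.002],0],[[0,0,0.002],0]])

```text
time_s: 7.12
ee_pos: [0.6003, 0.3597, 0.0216]
tool_rot: [0.0, 0.713, 0.701, -0.0]
ft_force: [-0.3, -0.2, -4.0]
gripper_width: 0.0116
```

Emit:
servo_tool(motion=[[[0,0,0],0],[[0,0,0],0],[[0,0,-0.01],0],[[0,0,-0.06],0],[[0,0,-0.12],0],[[0,0,-0.18],0],[[0,0,-0.24],0],[[-0.06,-0.005,-0.27],0],[[-0.12,-0.01,-0.27],0],[[-0.18,-0.02,-0.27],0],[[-0.24,-0.03,-0.27],0],[[-0.3,-0.03,-0.27],0]], gripper=60)

```text
time_s: 8.62
ee_pos: [0.5642, 0.0587, 0.293]
tool_rot: [0.001, 0.713, 0.701, 0.0]
ft_force: [1.1, -0.5, 0.1]
gripper_width: 0.0529
```

Emit:
servo_tool(motion=[[[-0.05,0,0],0],[[-0.07,0,0],0],[[-0.07,0,0],0],[[-0.07,0,0],0],[[-0.07,0,0],0]])

```text
time_s: 9.25
ee_pos: [0.5637, -0.0078, 0.2919]
tool_rot: [-0.0, 0.712, 0.702, 0.0]
ft_force: [0.0, -0.5, -0.4]
gripper_width: 0.0526
```

```bash
python3 - <<'E'
from meas import *
f=grab('wrist'); save(f,'w2.png'); np.savez('/tmp/w2',**f); P=cloud(f); Z=P[...,2]; ok=f['range_z']>0
for nm,m in [('bridge',ok&(abs(Z-.148)<.006)),('pins',ok&(Z>.155)),('block',ok&(abs(Z-.09)<.006)),('floor',ok&(abs(Z-.07)<.002)),('house',ok&(abs(Z-.055)<.006)),('caps',ok&(abs(Z-.074)<.006)&(P[...,1]<-.18))]:
    for c in comps(m,30):
        q=P[c]; r=cv2.minAreaRect(np.float32(q[:,:2]*1000)); print(nm,c.sum(),q[:,2].mean().round(4),np.round(r[0],1),np.round(r[1],1),round(r[2],1))
to((.44,-.36,.30,89))
E
```

```text
bridge 300 0.1495 [764.4 146.2] [14.  34.5] 18.9
bridge 1758 0.1476 [580.  118.9] [30.3 61.7] 89.2
bridge 204 0.1476 [637.4 117.8] [15. 15.] 46.2
bridge 1289 0.1469 [576.9 -64.3] [30.2 62.2] 89.2
bridge 127 0.1474 [520.2 -61.9] [12.1 15.8] 43.9
pins 1417 0.1596 [775.3 147.3] [29.6 37.2] 88.6
pins 97 0.1633 [637.8 117.6] [7.4 7.9] 85.6
pins 72192 0.3896 [564.8 -19.3] [155.9  93.8] 0.5
block 465 0.0903 [753.  140.9] [31.8 77.8] 22.3
block 44 0.0899 [633.8 115.7] [ 7.2 15.9] 33.5
block 11240 0.0895 [578.4  27.2] [143.4 160.5] 89.2
block 32 0.0905 [552.5 -56.8] [ 6.3 19.1] 20.1
block 32 0.0896 [601.6 -57.5] [18.7  6. ] 68.0
block 41 0.0896 [520.1 -58.4] [ 5.7 15.1] 74.4
floor 111 0.0701 [746.3 135.9] [16.1 62.4] 26.3
floor 1682 0.0696 [534.1  62.2] [52.  53.6] 88.3
floor 1593 0.0697 [624.5  60.2] [52.1 50.9] 51.5
floor 1416 0.0695 [532.2  -6.9] [50.8 52.7] 88.3
floor 1391 0.0696 [624.3  -8.3] [51.4 51. ] 1.3
floor 86 0.0705 [ 544.2 -259.3] [16.1 46.2] 85.0
house 316 0.055 [751.5 139.9] [27.9 76.2] 23.7
house 5881 0.0542 [577.5  29.5] [276.9 200.9] 88.7
house 5113 0.0558 [769.3 -75.1] [ 83.1 119.6] 6.2
house 176 0.0541 [ 526.9 -101.9] [14.7 24.4] 87.7
house 416 0.0542 [ 579.5 -102.8] [15.  56.7] 88.6
house 45 0.0541 [ 624.2 -103.3] [14.   5.9] 84.7
house 154 0.0557 [ 542.5 -260.8] [48.  19.6] 1.9
caps 778 0.0727 [ 542.7 -273.1] [49.6 43.4] 4.2
t 9.3 tcp [ 0.5637 -0.0081  0.2918] phi 89.12 w 0.0526 F [-0.4 -0.6  0.5] j [ 0.43  0.32 -0.65  1.62  0.2   1.27 -0.27]
(0.44, -0.36, 0.3, 89) -> [-0.3538 -0.1183 -0.0082] twist 0.12
```

View pics/w2.png

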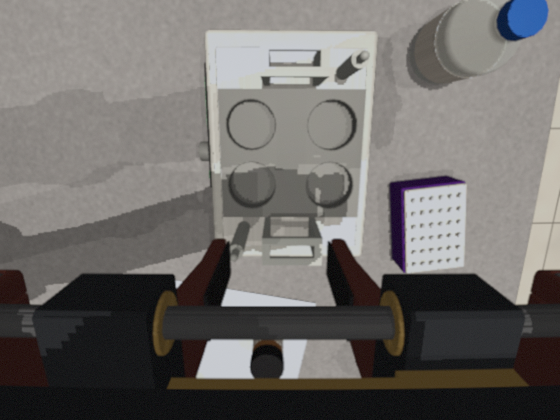

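Wells, bridges and pins are all visible (wells at (252,125), (332,125), (252,185), (330,185)). The shaker centre is (0.5784, 0.0273), yaw −0.9°. Next I look at the jars.

Emit:
servo_tool(motion=[[[-0.05,-0.012,0],0],[[-0.1,-0.023,0],0],[[-0.15,-0.035,0],0],[[-0.2,-0.047,0],0],[[-0.25,-0.058,0],0],[[-0.3,-0.07,0],0],[[-0.35,-0.08,0],0],[[-0.4,-0.092,0],0],[[-0.42,-0.097,0],0],[[-0.42,-0.097,0],0],[[-0.42,-0.097,0],0],[[-0.42,-0.097,0],0]], gripper=85)

```text
time_s: 10.8
ee_pos: [0.4605, -0.4259, 0.2921]
tool_rot: [0.0, 0.712, 0.702, 0.0]
ft_force: [0.6, 0.0, 0.5]
gripper_width: 0.0745
```

```bash
cat > jars.py <<'E'
from meas import *
def jars(f):
    P=cloud(f); Z=P[...,2]; ok=(f['range_z']>0)&(P[...,1]<-.15)
    out=[]
    for c in comps(ok&(abs(Z-.074)<.005)&(f['pixels'].max(2)<80)&(P[...,0]<.65),80):
        q=P[c]; ct,r=cv2.minEnclosingCircle(np.float32(q[:,:2]*1000)); b=cv2.minAreaRect(np.float32(q[:,:2]*1000)); print('cap',c.sum(),q[:,2].mean().round(4),np.round(ct,1),round(r,1),'mid',np.round(b[0],1),np.round(b[1],1))
        out.append(np.array(b[0])/1000)
    return out
E
python3 - <<'E'
from jars import *
f=grab('wrist'); save(f,'w3.png'); jars(f)
to((.544,-.273,.20,89))
E
```

```text
cap 1722 0.0738 [ 411.7 -247.5] 24.6 mid [ 412.3 -249.5] [44.8 47.4]
cap 1667 0.0738 [ 541.8 -277.8] 24.4 mid [ 541.8 -278. ] [48.  47.3]
cap 1374 0.0735 [ 395.1 -379.5] 24.7 mid [ 395.3 -379.7] [48.8 46.9]
t 10.8 tcp [ 0.4603 -0.4263  0.292 ] phi 89.13 w 0.0746 F [ 0.8 -0.2 -0.3] j [ 1.    0.41 -0.46  1.47  0.19  1.3   0.5 ]
(0.544, -0.273, 0.2, 89) -> [0.1545 0.0814 0.092 ] twist 0.13
```

View pics/w3.png

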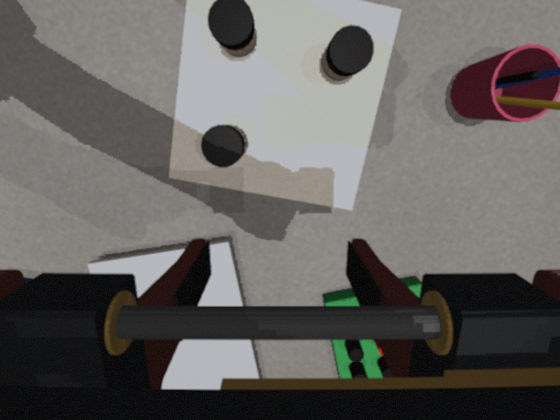

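Three dark caps at pixels (232,23), (350,50) and (223,146), giving (0.412,−0.2475), (0.542,−0.278) and (0.395,−0.3795). These agree with the side camera. I grasp the nearest first.

Emit:
servo_tool(motion=[[[0.025,-0.035,0.03],0],[[0.046,-0.066,0.07],0],[[0.046,-0.066,0.115],0],[[0.046,-0.066,0.16],0],[[0.046,-0.066,0.2],0],[[0.046,-0.066,0.23],0],[[0.046,-0.066,0.25],0],[[0.046,-0.066,0.25],0],[[0.046,-0.066,0.25],0]])

```text
time_s: 11.98
ee_pos: [0.3949, -0.3807, 0.0426]
tool_rot: [0.001, 0.713, 0.701, 0.0]
ft_force: [0.5, 0.3, -1.0]
gripper_width: 0.0747
```

Emit:
servo_tool(motion=[[[0,0,0],0],[[0,0,0],0],[[0,0,0],0],[[0,0,0],0],[[0,0,-0.01],0],[[0,0,-0.04],0],[[0,0,-0.09],0],[[0,0,-0.14],0],[[0,0,-0.19],0],[[0,0,-0.21],0],[[0,0,-0.21],0]], gripper=30, grip_force=25)

```text
time_s: 13.35
ee_pos: [0.3946, -0.381, 0.2534]
tool_rot: [0.002, 0.713, 0.701, -0.0]
ft_force: [-0.4, 1.1, -0.6]
gripper_width: 0.0495
```

```bash
python3 - <<'E'
from h import *
to((.6239,.0606,.252,89.1),(.6239,.0606,.111,89.1))
E
```

```text
t 13.3 tcp [ 0.3946 -0.381   0.2534] phi 88.98 w 0.0495 F [-0.4  1.1 -0.6] j [ 1.07  0.3  -0.49  1.72  0.15  1.16  0.52]
(0.6239, 0.0606, 0.252, 89.1) -> [0.4456 0.2214 0.0014] twist -0.12
(0.6239, 0.0606, 0.111, 89.1) -> [0.4456 0.2214 0.1424] twist -0.12
```

Emit:
servo_tool(motion=[[[0.03,0.015,0],0],[[0.075,0.037,0],0],[[0.12,0.06,0],0],[[0.165,0.082,0],0],[[0.21,0.105,0],0],[[0.255,0.127,0],0],[[0.3,0.15,0],0],[[0.345,0.172,0],0],[[0.385,0.192,0],0],[[0.42,0.21,0],0],[[0.4445,0.2215,0],0],[[0.4445,0.2215,0.02],0]])

```text
time_s: 14.85
ee_pos: [0.6237, 0.0634, 0.2306]
tool_rot: [-0.001, 0.712, 0.702, 0.001]
ft_force: [0.4, -0.2, -1.3]
gripper_width: 0.0495
```

Emit:
servo_tool(motion=[[[0,0,0],0],[[0,0,0.02],0],[[0,0,0.05],0],[[0,0,0.08],0],[[0,0,0.095],0],[[0,0,0.1],0],[[0,0,0.1],0]])

```text
time_s: 15.72
ee_pos: [0.6238, 0.0598, 0.1322]
tool_rot: [0.0, 0.713, 0.701, 0.0]
ft_force: [0.9, 0.1, -1.0]
gripper_width: 0.0495
```

```bash
python3 - <<'E'
from h import *
to((.6239,.0593,.111,89.1))
E
```

```text
t 15.7 tcp [0.6238 0.0598 0.1322] phi 88.97 w 0.0495 F [ 0.9  0.1 -1. ] j [ 0.25  0.58 -0.61  1.66  0.37  1.03 -0.5 ]
(0.6239, 0.0593, 0.111, 89.1) -> [-0.0005  0.0001  0.0212] twist -0.13
```

Emit:
servo_tool(motion=[[[0,0,0.007],0],[[0,0,0.014],0],[[0,0,0.02],0],[[0,0,0.022],0],[[0,0,0.022],0],[[0,0,0.022],0]])

```text
time_s: 16.48
ee_pos: [0.6241, 0.0598, 0.1117]
tool_rot: [0.001, 0.713, 0.701, 0.0]
ft_force: [-6.0, -2.0, 14.5]
gripper_width: 0.0494
```

Emit:
servo_tool(motion=[[[0,0,0],0],[[0,0,0],0],[[0,0,0],0],[[0,0,-0.02],0],[[0,0,-0.07],0],[[0,0,-0.12],0],[[0,0,-0.15],0],[[-0.04,-0.03,-0.15],0],[[-0.08,-0.06,-0.15],0],[[-0.13,-0.07,-0.15],0],[[-0.18,-0.08,-0.15],0],[[-0.23,-0.08,-0.15],0]], gripper=75)

```text
time_s: 17.98
ee_pos: [0.5389, -0.1702, 0.2616]
tool_rot: [0.001, 0.713, 0.701, 0.0]
ft_force: [0.3, 0.8, -0.1]
gripper_width: 0.0658
```

```bash
python3 - <<'E'
from jars import *
to((.5418,-.2778,.20,89.1),(.5418,-.2778,.042,89.1))
f=grab('wrist'); jars(f); P=cloud(f); Z=P[...,2]
for c in comps((abs(Z-.144)<.005)&(f['range_z']>0)&(f['pixels'].max(2)<80),80): print(P[c].mean(0).round(4), np.round(cv2.minAreaRect(np.float32(P[c][:,:2]*1000))[0],1),c.sum())
E
```

```text
t 18.0 tcp [ 0.5389 -0.1702  0.2616] phi 89.00 w 0.0658 F [ 0.3  0.8 -0.1] j [ 0.69  0.34 -0.61  1.66  0.21  1.2   0.02]
(0.5418, -0.2778, 0.2, 89.1) -> [-0.1076  0.0047  0.0616] twist -0.1
(0.5418, -0.2778, 0.042, 89.1) -> [-0.1076  0.0047  0.2196] twist -0.1
cap 1143 0.0733 [ 411.6 -245.3] 24.8 mid [ 409.6 -243.5] [49.2 41.4]
cap 1160 0.0732 [ 542.9 -276.1] 24.6 mid [ 542.3 -276. ] [47.6 44.7]
```

Emit:
servo_tool(motion=[[[-0.04,0.002,0],0],[[-0.085,0.004,0.02],0],[[-0.107,0.0045,0.06],0],[[-0.107,0.0045,0.105],0],[[-0.107,0.0045,0.15],0],[[-0.107,0.0045,0.185],0],[[-0.107,0.0045,0.21],0],[[-0.107,0.0045,0.22],0],[[-0.107,0.0045,0.22],0],[[-0.107,0.0045,0.22],0]])

```text
time_s: 19.27
ee_pos: [0.5429, -0.2762, 0.0411]
tool_rot: [0.001, 0.713, 0.701, 0.0]
ft_force: [-0.0, 0.6, 0.1]
gripper_width: 0.0659
```

Emit:
servo_tool(motion=[[[0,0,0],0],[[0,0,0],0],[[0,0,0],0],[[0,0,0],0],[[0,0,-0.01],0],[[0,0,-0.04],0],[[0,0,-0.09],0],[[0,0,-0.14],0],[[0,0,-0.19],0],[[0,0,-0.21],0],[[0,0,-0.21],0]], gripper=30)

```text
time_s: 20.65
ee_pos: [0.5425, -0.2759, 0.2513]
tool_rot: [0.001, 0.713, 0.701, 0.0]
ft_force: [0.6, -0.1, -1.9]
gripper_width: 0.0494
```

```bash
python3 - <<'E'
from h import *
to((.5339,.0620,.252,89.1))
E
```

```text
t 20.6 tcp [ 0.5425 -0.2759  0.2513] phi 88.98 w 0.0494 F [ 0.6 -0.1 -1.9] j [ 0.8   0.42 -0.57  1.57  0.24  1.21  0.17]
(0.5339, 0.062, 0.252, 89.1) -> [ 0.3377 -0.0146 -0.0007] twist -0.12
```

Emit:
servo_tool(motion=[[[0.03,-0.001,0],0],[[0.075,-0.004,0],0],[[0.12,-0.006,0],0],[[0.165,-0.008,0],0],[[0.21,-0.01,0],0],[[0.255,-0.012,0],0],[[0.295,-0.0135,0],0],[[0.325,-0.0145,0],0],[[0.339,-0.0145,0],0],[[0.339,-0.0145,0],0],[[0.339,-0.0145,0.02],0],[[0.339,-0.0145,0.06],0]])

```text
time_s: 22.15
ee_pos: [0.5348, 0.0613, 0.1898]
tool_rot: [0.001, 0.714, 0.7, 0.001]
ft_force: [-0.3, -0.5, -3.4]
gripper_width: 0.0493
```

Emit:
servo_tool(motion=[[[0,0,0.02],0],[[0,0,0.04],0],[[0,0,0.055],0],[[0,0,0.058],0],[[0,0,0.058],0],[[0,0,0.058],0]])

```text
time_s: 22.9
ee_pos: [0.5341, 0.0634, 0.1324]
tool_rot: [0.0, 0.713, 0.701, 0.0]
ft_force: [-0.0, -0.8, -1.8]
gripper_width: 0.0495
```

```bash
python3 - <<'E'
from h import *
to((.5339,.0632,.111,89.1))
E
```

```text
t 22.9 tcp [0.5341 0.0634 0.1324] phi 88.98 w 0.0495 F [-0.  -0.8 -1.8] j [ 0.31  0.45 -0.66  1.87  0.34  0.93 -0.53]
(0.5339, 0.0632, 0.111, 89.1) -> [-0.0002 -0.0002  0.0214] twist -0.12
```

Emit:
servo_tool(motion=[[[0,0,0.007],0],[[0,0,0.014],0],[[0,0,0.02],0],[[0,0,0.022],0],[[0,0,0.022],0],[[0,0,0.022],0]])

```text
time_s: 23.65
ee_pos: [0.5335, 0.0634, 0.1102]
tool_rot: [0.0, 0.713, 0.701, -0.0]
ft_force: [-2.6, -0.0, 6.8]
gripper_width: 0.0493
```

Emit:
servo_tool(motion=[[[0,0,0],0],[[0,0,0],0],[[0,0,0],0],[[0,0,-0.02],0],[[0,0,-0.07],0],[[0,0,-0.12],0],[[0,0,-0.16],0],[[-0.04,-0.02,-0.17],0],[[-0.08,-0.05,-0.17],0],[[-0.13,-0.07,-0.17],0],[[-0.18,-0.09,-0.17],0],[[-0.23,-0.11,-0.17],0]], gripper=75)

```text
time_s: 25.15
ee_pos: [0.4186, -0.1662, 0.2798]
tool_rot: [0.0, 0.713, 0.701, 0.0]
ft_force: [0.5, 0.2, -0.3]
gripper_width: 0.0655
```

```bash
python3 - <<'E'
from jars import *
to((.4115,-.2465,.042,89.1))
f=grab('wrist'); jars(f)
f=grab('side'); save(f,'s4.png'); np.savez('/tmp/s4',**f)
E
```

```text
t 25.1 tcp [ 0.4186 -0.1662  0.2798] phi 88.98 w 0.0655 F [ 0.5  0.2 -0.3] j [ 0.82  0.1  -0.59  1.88  0.06  1.17  0.2 ]
(0.4115, -0.2465, 0.042, 89.1) -> [-0.0804 -0.0057  0.2378] twist -0.12
cap 1130 0.0732 [ 411.1 -244.7] 24.6 mid [ 411.3 -245. ] [47.8 45.9]
```

View pics/s4.png

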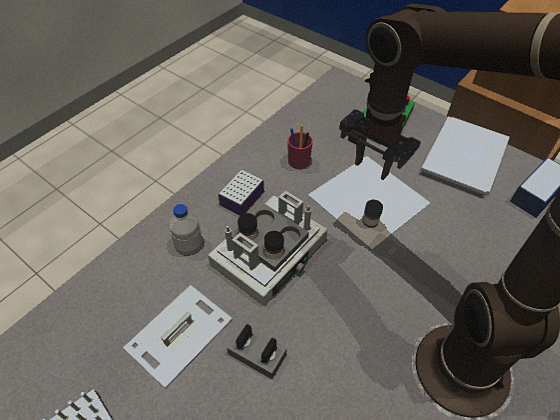

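Two jars sit in wells (caps at (247,224) and (274,243)). One jar is left at (373,210). The plate lies flat at (178,334). Third jar next.

Emit:
servo_tool(motion=[[[-0.04,-0.003,0.01],0],[[-0.08,-0.006,0.04],0],[[-0.08,-0.006,0.09],0],[[-0.08,-0.006,0.135],0],[[-0.08,-0.006,0.175],0],[[-0.08,-0.006,0.21],0],[[-0.08,-0.006,0.23],0],[[-0.08,-0.006,0.2375],0],[[-0.08,-0.006,0.2375],0],[[-0.08,-0.006,0.2375],0]])

```text
time_s: 26.5
ee_pos: [0.4128, -0.2447, 0.043]
tool_rot: [0.001, 0.713, 0.701, 0.0]
ft_force: [0.3, -0.7, 0.3]
gripper_width: 0.0656
```

Emit:
servo_tool(motion=[[[0,0,0],0],[[0,0,0],0],[[0,0,0],0],[[0,0,0],0],[[0,0,-0.01],0],[[0,0,-0.04],0],[[0,0,-0.09],0],[[0,0,-0.14],0],[[0,0,-0.19],0],[[0,0,-0.21],0],[[0,0,-0.21],0]], gripper=30)

```text
time_s: 27.88
ee_pos: [0.4126, -0.2447, 0.2537]
tool_rot: [0.002, 0.713, 0.701, 0.0]
ft_force: [0.5, 0.8, -1.7]
gripper_width: 0.0495
```

```bash
python3 - <<'E'
from h import *
to((.5329,-.0060,.252,89.1))
E
```

```text
t 27.9 tcp [ 0.4126 -0.2447  0.2537] phi 88.98 w 0.0495 F [ 0.5  0.8 -1.7] j [ 0.91  0.17 -0.54  1.87  0.1   1.12  0.32]
(0.5329, -0.006, 0.252, 89.1) -> [0.2408 0.116  0.0017] twist -0.12
```

Emit:
servo_tool(motion=[[[0.03,0.014,0],0],[[0.07,0.034,0],0],[[0.11,0.053,0],0],[[0.15,0.072,0],0],[[0.19,0.091,0],0],[[0.225,0.108,0],0],[[0.242,0.116,0],0],[[0.242,0.116,0],0],[[0.242,0.116,0.02],0],[[0.242,0.116,0.06],0],[[0.242,0.116,0.09],0],[[0.242,0.116,0.11],0]])

```text
time_s: 29.38
ee_pos: [0.5306, -0.0065, 0.1398]
tool_rot: [-0.001, 0.714, 0.7, -0.001]
ft_force: [-0.1, -0.5, -1.2]
gripper_width: 0.0497
```

Emit:
servo_tool(motion=[[[0,0,0.01],0],[[0,0,0.01],0],[[0,0,0.01],0]])

```text
time_s: 29.75
ee_pos: [0.5327, -0.0049, 0.1328]
tool_rot: [0.0, 0.713, 0.701, 0.0]
ft_force: [-0.1, 0.7, -1.1]
gripper_width: 0.0495
```

```bash
python3 - <<'E'
from h import *
to((.5329,-.0045,.111,89.1))
E
```

```text
t 29.8 tcp [ 0.5327 -0.0049  0.1328] phi 88.96 w 0.0495 F [-0.1  0.7 -1.1] j [ 0.42  0.43 -0.64  1.89  0.32  0.92 -0.39]
(0.5329, -0.0045, 0.111, 89.1) -> [0.0004 0.0002 0.0218] twist -0.14
```

Emit:
servo_tool(motion=[[[0,0,0.007],0],[[0,0,0.014],0],[[0,0,0.019],0],[[0,0,0.021],0],[[0,0,0.021],0],[[0,0,0.021],0]])

```text
time_s: 30.5
ee_pos: [0.5319, -0.0046, 0.1124]
tool_rot: [0.0, 0.713, 0.701, -0.001]
ft_force: [-7.4, -0.6, 16.2]
gripper_width: 0.0496
```

Emit:
servo_tool(motion=[[[0,0,0],0],[[0,0,0],0],[[0,0,0],0],[[0,0,-0.02],0],[[0,0,-0.07],0],[[0,0,-0.12],0],[[0,0,-0.16],0],[[-0.01,0.03,-0.18],0],[[-0.01,0.03,-0.18],0],[[-0.01,0.03,-0.18],0],[[-0.01,0.03,-0.18],0]], gripper=75)

```text
time_s: 31.88
ee_pos: [0.5612, -0.0148, 0.2902]
tool_rot: [-0.001, 0.713, 0.701, -0.001]
ft_force: [-0.2, -0.5, -0.0]
gripper_width: 0.0657
```

```bash
cat > shk.py <<'E'
from meas import *
def look():
    f=grab('wrist'); P=cloud(f); Z=P[...,2]; ok=(f['range_z']>0)&(P[...,1]>-.15)
    for nm,m in [('cap',ok&(abs(Z-.144)<.007)&(f['pixels'].max(2)<80)),('bridge',ok&(abs(Z-.148)<.006)&(f['pixels'].max(2)>80)),('pin',ok&(abs(Z-.163)<.005)&(P[...,0]<.7))]:
        for c in comps(m,50):
            q=P[c]; r=cv2.minAreaRect(np.float32(q[:,:2]*1000)); ct,rr=cv2.minEnclosingCircle(np.float32(q[:,:2]*1000)); print(nm,c.sum(),q[:,2].mean().round(4),'circ',np.round(ct,1),round(rr,1),np.round(r[0],1),np.round(r[1],1),round(r[2],1))
    return f
E
python3 - <<'E'
from shk import *
to((.60,.30,.28,89.1)); f=look(); save(f,'w5.png')
E
```

```text
t 31.9 tcp [ 0.5612 -0.0148  0.2902] phi 89.03 w 0.0657 F [-0.2 -0.5 -0. ] j [ 0.47  0.33 -0.68  1.62  0.21  1.27 -0.27]
(0.6, 0.3, 0.28, 89.1) -> [0.3154 0.0335 0.0102] twist -0.07
cap 146 0.1485 circ [767.  144.6] 14.7 [763.8 142.4] [ 8.7 29.3] 35.1
cap 2215 0.1436 circ [533.5  62.1] 24.8 [533.8  62.3] [47.7 48.5] 89.2
cap 2194 0.1437 circ [622.8  60.7] 24.5 [622.9  60.7] [47.6 47.9] 2.6
cap 1953 0.1434 circ [531.5  -6.1] 24.9 [531.5  -6. ] [48.6 48.9] 76.1
bridge 1901 0.1476 circ [580.  118.8] 33.8 [580.2 119.2] [30.4 61.2] 88.9
bridge 200 0.1478 circ [637.9 117.8] 8.4 [637.4 117.3] [15.  15.8] 35.1
bridge 1323 0.147 circ [576.7 -64.4] 33.8 [577.1 -64.6] [30.9 61.8] 88.8
bridge 136 0.1475 circ [518.9 -63.1] 8.1 [519.1 -62.7] [14.2 15.5] 75.1
pin 97 0.1638 circ [637.7 117.6] 4.0 [637.8 117.3] [7.2 7.6] 89.2
pin 59 0.1632 circ [519.2 -62.8] 3.9 [519.1 -62.7] [6.7 7.2] 88.1
```

View pics/w5.png

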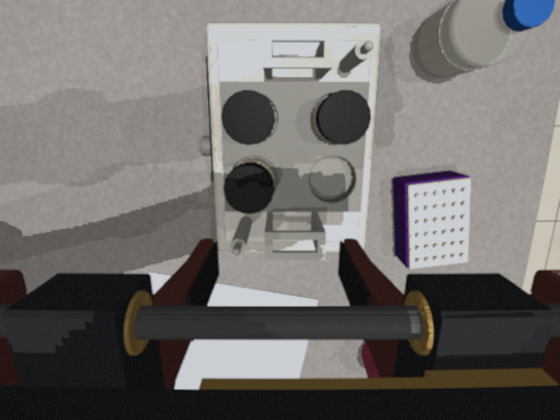

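All three caps are at z 0.1436 and within 2 mm of the well centres (pixels (248,117), (343,117), (248,187)). Now the plate.

Emit:
servo_tool(motion=[[[0.03,0.003,0],0],[[0.075,0.008,0],0],[[0.12,0.013,0],0],[[0.165,0.018,0],0],[[0.21,0.023,0],0],[[0.25,0.028,0],0],[[0.285,0.033,0],0],[[0.3,0.033,0],0],[[0.3,0.033,0],0],[[0.3,0.033,0],0],[[0.3,0.033,0],0]], gripper=60)

```text
time_s: 33.3
ee_pos: [0.601, 0.2825, 0.2914]
tool_rot: [0.0, 0.714, 0.7, -0.0]
ft_force: [-1.0, 0.2, 0.8]
gripper_width: 0.0526
```

```bash
python3 - <<'E'
from meas import *
f=grab('wrist'); save(f,'w6.png'); P=cloud(f); Z=P[...,2]; ok=(f['range_z']>0)&(P[...,1]>.19)&(P[...,0]>.48)
for nm,m in [('handle',ok&(abs(Z-.046)<.005)),('plate',ok&(abs(Z-.006)<.004)&(f['pixels'].min(2)>130))]:
    for c in comps(m,100):
        q=P[c]; r=cv2.minAreaRect(np.float32(q[:,:2]*1000)); print(nm,c.sum(),q[:,2].mean().round(4),np.round(r[0],1),np.round(r[1],1),round(r[2],1))
to((.60,.36,.08,89),(.60,.36,.0215,89))
E
```

```text
handle 745 0.0454 [600.3 360.4] [88.  11.4] 88.9
plate 15929 0.0057 [599.6 360.4] [230.  154.6] 88.8
t 33.4 tcp [0.6009 0.2827 0.2914] phi 88.87 w 0.0529 F [ 0.6 -0.2 -0.7] j [-0.06  0.53 -0.71  1.36  0.34  1.37 -0.79]
(0.6, 0.36, 0.08, 89) -> [ 0.0773 -0.0025  0.2114] twist -0.13
(0.6, 0.36, 0.0215, 89) -> [ 0.0773 -0.0025  0.2699] twist -0.13
```

Emit:
servo_tool(motion=[[[0.04,-0.001,0.03],0],[[0.077,-0.002,0.08],0],[[0.077,-0.002,0.13],0],[[0.077,-0.002,0.18],0],[[0.077,-0.002,0.22],0],[[0.077,-0.002,0.25],0],[[0.077,-0.002,0.265],0],[[0.077,-0.002,0.2695],0],[[0.077,-0.002,0.2695],0],[[0.077,-0.002,0.2695],0]])

```text
time_s: 34.6
ee_pos: [0.6005, 0.3617, 0.0231]
tool_rot: [0.0, 0.713, 0.701, 0.001]
ft_force: [0.7, -0.1, 0.0]
gripper_width: 0.053
```

Emit:
servo_tool(motion=[[[0,0,0],0],[[0,0,0],0],[[0,0,0],0],[[0,0,0],0],[[0,0,0],0],[[0,0,0],0]], gripper=0, grip_force=40)

```text
time_s: 35.35
ee_pos: [0.5999, 0.3612, 0.0216]
tool_rot: [0.0, 0.713, 0.701, 0.0]
ft_force: [1.2, -0.3, -0.9]
gripper_width: 0.0114
```

Emit:
servo_tool(motion=[[[0,0,-0.01],0],[[0,0,-0.03],0],[[0,0,-0.07],0],[[0,0,-0.12],0],[[0,0,-0.17],0],[[0,0,-0.21],0],[[0,0,-0.24],0],[[0,0,-0.245],0],[[0,0,-0.245],0],[[0,0,-0.245],0]])

```text
time_s: 36.6
ee_pos: [0.5993, 0.3606, 0.2649]
tool_rot: [-0.0, 0.713, 0.701, -0.001]
ft_force: [0.1, -0.6, -3.4]
gripper_width: 0.0114
```

```bash
python3 - <<'E'
from h import *
to((.5785,.0270,.267,89))
E
```

```text
t 36.6 tcp [0.5993 0.3606 0.2649] phi 88.99 w 0.0114 F [ 0.1 -0.6 -3.4] j [-0.2   0.61 -0.69  1.3   0.38  1.37 -0.9 ]
(0.5785, 0.027, 0.267, 89) -> [-0.3339 -0.015  -0.0021] twist -0.01
```

Emit:
servo_tool(motion=[[[-0.03,-0.001,0],0],[[-0.075,-0.003,0],0],[[-0.12,-0.005,0],0],[[-0.165,-0.007,0],0],[[-0.21,-0.009,0],0],[[-0.25,-0.011,0],0],[[-0.285,-0.013,0],0],[[-0.315,-0.0145,0],0],[[-0.3325,-0.015,0],0],[[-0.3325,-0.015,0],0],[[-0.3325,-0.015,0.02],0],[[-0.3325,-0.015,0.04],0]])

```text
time_s: 38.1
ee_pos: [0.579, 0.0313, 0.2262]
tool_rot: [-0.0, 0.713, 0.702, 0.001]
ft_force: [-0.4, 0.1, -3.3]
gripper_width: 0.0117
```

Emit:
servo_tool(motion=[[[0,0,0.015],0],[[0,0,0.028],0],[[0,0,0.028],0],[[0,0,0.028],0],[[0,0,0.028],0]])

```text
time_s: 38.72
ee_pos: [0.5794, 0.0292, 0.1994]
tool_rot: [0.0, 0.713, 0.701, 0.0]
ft_force: [-0.8, -0.8, -3.7]
gripper_width: 0.0116
```

```bash
python3 - <<'E'
from meas import *
to((.5785,.0284,.169,89))
f=grab('wrist'); save(f,'w7.png'); np.savez('/tmp/w7',**f)
P=cloud(f); Z=P[...,2]; ok=(f['range_z']>0)
for nm,m in [('plate',ok&(abs(Z-.180)<.012)&(f['pixels'].min(2)>90)&(P[...,0]<.68))]:
    for c in comps(m,300):
        q=P[c]; r=cv2.minAreaRect(np.float32(q[:,:2]*1000)); print(nm,c.sum(),q[:,2].mean().round(4),np.round(r[0],1),np.round(r[1],1),round(r[2],1))
E
```

```text
t 38.7 tcp [0.5794 0.0292 0.1994] phi 88.98 w 0.0116 F [-0.8 -0.8 -3.7] j [ 0.38  0.44 -0.69  1.7   0.31  1.11 -0.42]
(0.5785, 0.0284, 0.169, 89) -> [-0.0008 -0.0008  0.0304] twist -0.02
plate 56179 0.1834 [579.7  77.1] [132.2 153.5] 88.7
plate 520 0.1831 [577.8 -46. ] [19.5 27.5] 89.6
```

View pics/w7.png

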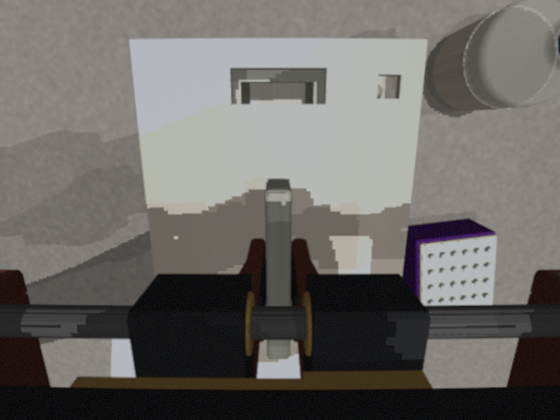

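```bash
python3 - <<'E'
from meas import *
f=dict(np.load('/tmp/w7.npz'))
z=.1994-.0206+.006
g=f['pixels'].min(2)
c=P=None
m=np.zeros(g.shape,bool); m[66:112,366:412]=g[66:112,366:412]<125
for c in comps(m,60): v,u=np.nonzero(c); print(u.min(),u.max(),v.min(),v.max()); print(onz(f,[[(u.min()+u.max())/2,(v.min()+v.max())/2]],z).round(4), onz(f,[[u.min()-.5,v.min()-.5],[u.max()+.5,v.max()+.5]],z).round(4))
m[:]=0; m[55:115,215:340]=g[55:115,215:340]<125
for c in comps(m,200): v,u=np.nonzero(c); print('slot',u.min(),u.max(),v.min(),v.max(),onz(f,[[u.min()-.5,v.min()-.5],[u.max()+.5,v.max()+.5]],z).round(4))
print(cv2.resize(g[70:105,370:405],None,fx=.5,fy=.5,interpolation=cv2.INTER_AREA))
E
```

```text
379 400 75 98
[[0.6387 0.1182 0.1848]] [[0.6326 0.1241 0.1848]
 [0.6449 0.1122 0.1848]]
slot 231 326 68 103 [[0.5564 0.1287 0.1848]
 [0.606  0.1101 0.1848]]
[[180 180 180 180 181 181 181 180 180 181 180 180 180 179 179 179 178 177]
 [180 180 180 180 178 178 178 178 178 179 178 178 179 178 178 178 178 176]
 [180 180 180 178 143 125 125 123 119 118 119 119 120 119 118 145 177 178]
 [179 180 180 179 168 163 158 142 116 107 101  97  96  85  62 125 176 177]
 [180 180 180 180 176 174 168 151 121 116 113 108 106  88  65 133 177 177]
 [179 179 180 180 176 173 165 147 114 115 115 109 106  84  69 144 177 178]
 [180 180 180 179 175 174 165 147 114 115 115 110 107  83  70 150 177 178]
 [179 180 180 174 154 172 165 149 115 117 115 109 106  79  71 158 178 177]
 [180 179 179 172 135 151 164 148 118 116 114 108 105  78  76 159 178 177]
 [179 179 180 173 140 131 155 143 115 115 115 114 106  75  82 161 178 178]
 [179 178 179 174 143 129 147 137 115 116 118 120 108  71  91 166 178 178]
 [179 179 179 169 137 127 156 130 114 116 118 119 107  68  97 170 177 176]
 [179 179 179 160 119 128 160 131 113 115 119 121 107  64 107 175 177 178]
 [179 179 179 151  98 143 162 132 111 115 119 120 104  67 116 176 177 176]
 [179 178 180 168 155 172 174 165 159 159 160 159 154 146 157 177 177 176]
 [179 179 180 181 181 181 181 181 181 181 181 181 181 181 180 178 177 176]
 [179 179 179 181 181 181 181 181 180 181 180 180 180 180 180 177 177 177]
 [179 179 179 182 180 180 180 181 181 180 180 180 180 180 179 178 177 177]]
```

Through the plate's hole (388,87) the pin shows 1 mm off centre. I correct by (−1.0, −0.7) mm and seat.

Emit:
servo_tool(motion=[[[-0.001,-0.001,0],0],[[-0.001,-0.001,0.004],0],[[-0.001,-0.001,0.009],0],[[-0.001,-0.001,0.014],0],[[-0.001,-0.001,0.019],0],[[-0.001,-0.001,0.024],0],[[-0.001,-0.001,0.028],0],[[-0.001,-0.001,0.031],0],[[-0.001,-0.001,0.031],0],[[-0.001,-0.001,0.031],0]])

```text
time_s: 40.02
ee_pos: [0.5779, 0.028, 0.1695]
tool_rot: [0.001, 0.713, 0.701, -0.0]
ft_force: [-7.2, -0.3, 12.9]
gripper_width: 0.0117
```

```bash
python3 - <<'E'
from h import *
to((.5785,.0284,.169,89))
E
```

```text
t 40.0 tcp [0.5779 0.028  0.1695] phi 88.98 w 0.0117 F [-7.2 -0.3 12.9] j [ 0.37  0.47 -0.67  1.74  0.33  1.05 -0.44]
(0.5785, 0.0284, 0.169, 89) -> [0.0004 0.0006 0.0005] twist -0.02
```

Emit:
servo_tool(motion=[[[0,0,0],0],[[0,0,0],0],[[0,0,0],0],[[0,0,-0.015],0],[[0,0,-0.06],0],[[0,0,-0.1],0],[[-0.02,0,-0.125],0],[[-0.03,0,-0.125],0],[[-0.03,0,-0.125],0],[[-0.03,0,-0.125],0]], gripper=50)

```text
time_s: 41.28
ee_pos: [0.5768, -0.0014, 0.2916]
tool_rot: [-0.001, 0.713, 0.701, -0.0]
ft_force: [-0.8, -0.4, -0.1]
gripper_width: 0.044
```

```bash
cat > pl.py <<'E'
from meas import *
def plate():
    f=grab('wrist'); P=cloud(f); Z=P[...,2]; ok=(f['range_z']>0)&(P[...,0]<.7)
    m=ok&(abs(Z-.154)<.006)&(f['pixels'].min(2)>60)
    for c in comps(m,1000):
        q=P[c]; r=cv2.minAreaRect(np.float32(q[:,:2]*1000)); A=np.c_[q[:,:2]-q[:,:2].mean(0),np.ones(len(q))]; k=np.linalg.lstsq(A,q[:,2],rcond=None)[0]
        print('plate',c.sum(),q[:,2].mean().round(4),np.round(r[0],1),np.round(r[1],1),round(r[2],1),'tilt',k[:2].round(4))
        for h in comps(~c&(Z<.151),30):
            if np.all(np.abs(P[h][:,:2].mean(0)-np.array([.5785,.0274]))<[.08,.12]): 
                v,u=np.nonzero(h); e=onz(f,np.c_[u,v],.154); r=cv2.minAreaRect(np.float32(e[:,:2]*1000)); print(' hole',h.sum(),np.round(r[0],1),np.round(r[1],1),round(r[2],1))
    for c in comps(ok&(abs(Z-.163)<.005)&(P[...,1]>-.1),20):
        print('pin',c.sum(),P[c].mean(0).round(4))
    return f
E
python3 - <<'E'
from pl import *
to((.3795,.277,.25,99)); f=plate(); save(f,'w8.png'); np.savez('/tmp/w8',**f)
E
```

```text
t 41.3 tcp [ 0.5768 -0.0014  0.2916] phi 89.02 w 0.0440 F [-0.8 -0.4 -0.1] j [ 0.45  0.36 -0.7   1.58  0.24  1.29 -0.31]
(0.3795, 0.277, 0.25, 99) -> [ 0.275  -0.2021  0.0416] twist -9.98
plate 33748 0.1536 [577.4  26.9] [229.9 153.1] 89.0 tilt [0.0001 0.0017]
 hole 115687 [577.7  28.5] [290.4 586.1] 89.1
 hole 1069 [578.7 118.3] [17.1 48. ] 89.0
 hole 40 [633.  117.2] [9.8 4.3] 86.2
 hole 651 [576.1 -64. ] [14.3 48.8] 89.0
pin 89 [0.6371 0.1177 0.1639]
```

View pics/w8.png

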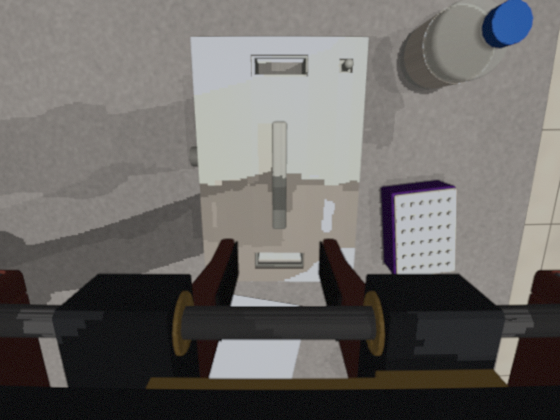

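The plate is seated: z 0.1536, level, about 1 mm off centre, with the bridge slots visible inside the plate slots at (280,66) and (278,260). Next the keys.

Emit:
servo_tool(motion=[[[0.025,-0.02,0],-1],[[0.055,-0.048,0],-2],[[0.085,-0.075,0],-4],[[0.115,-0.1,0],-6],[[0.145,-0.125,0],-8],[[0.175,-0.15,0],-10],[[0.195,-0.168,0],-10],[[0.195,-0.168,0],-10],[[0.195,-0.168,0],-10],[[0.195,-0.168,0],-10]])

```text
time_s: 42.58
ee_pos: [0.4135, 0.1952, 0.2925]
tool_rot: [-0.0, 0.65, 0.76, -0.0]
ft_force: [-0.6, -0.0, -0.4]
gripper_width: 0.0435
```

```bash
cat > keys.py <<'E'
from meas import *
def keys(f):
    P=cloud(f); Z=P[...,2]; ok=(f['range_z']>0)&(P[...,1]>.2)&(P[...,0]<.52)&(P[...,0]>.3)
    for nm,m in [('grip',ok&(abs(Z-.086)<.006)),('rest',ok&(abs(Z-.04)<.005)),('collar',ok&(abs(Z-.047)<.003)&(f['pixels'].min(2)>90))]:
        for c in comps(m,60):
            q=P[c]; r=cv2.minAreaRect(np.float32(q[:,:2]*1000)); print(nm,c.sum(),q[:,2].mean().round(4),np.round(r[0],1),np.round(r[1],1),round(r[2],1))
E
python3 - <<'E'
from keys import *
f=grab('wrist'); save(f,'w9.png'); np.savez('/tmp/w9',**f); keys(f)
to((.447,.2865,.052,99),(.38,.276,.052,99))
E
```

```text
grip 558 0.0852 [378.8 273.9] [13.6 48.3] 9.7
grip 554 0.0852 [445.6 284.4] [13.7 48.4] 10.3
rest 4097 0.0398 [412.2 279.1] [123.8  68.6] 8.9
collar 127 0.0458 [389.9 275.9] [ 8.7 24.8] 8.4
collar 110 0.0458 [435.3 283. ] [ 7.5 24.7] 9.6
collar 64 0.0454 [366.3 271.8] [ 5.  21.3] 7.9
t 42.6 tcp [0.4134 0.1953 0.2925] phi 98.89 w 0.0438 F [-0.1 -0.2  0.8] j [ 0.27  0.15 -0.89  1.84  0.12  1.21 -0.5 ]
(0.447, 0.2865, 0.052, 99) -> [0.0849 0.0473 0.2405] twist -0.11
(0.38, 0.276, 0.052, 99) -> [ 0.0849 -0.0206  0.2405] twist -0.11
```

View pics/w9.png

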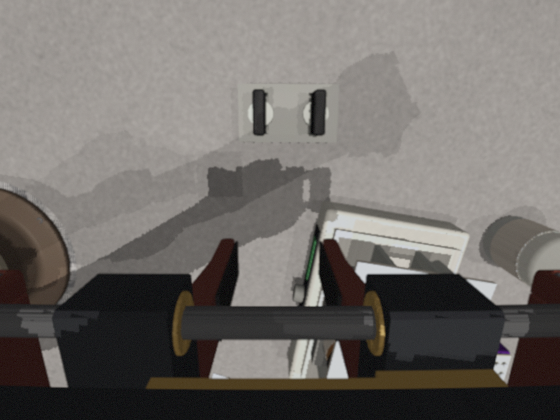

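Key grips are at pixels (259,112) and (319,112), giving (0.3788,0.2739) and (0.4456,0.2844). This matches the rest geometry: 67.6 mm apart along 8.9°. I grasp the right one.

Emit:
servo_tool(motion=[[[0.04,0.022,0.02],0],[[0.083,0.0455,0.06],0],[[0.083,0.0455,0.1],0],[[0.083,0.0455,0.14],0],[[0.083,0.0455,0.175],0],[[0.083,0.0455,0.185],0],[[0.083,0.0455,0.185],0],[[0.083,0.0455,0.185],0]])

```text
time_s: 43.62
ee_pos: [0.4457, 0.2856, 0.109]
tool_rot: [0.0, 0.65, 0.76, 0.001]
ft_force: [0.6, 0.1, 0.6]
gripper_width: 0.0442
```

```bash
python3 - <<'E'
from h import *
to((.4456,.2844,.052,99))
E
```

```text
t 43.6 tcp [0.4457 0.2856 0.109 ] phi 98.96 w 0.0442 F [0.6 0.1 0.6] j [-0.04  0.51 -0.8   1.91  0.46  0.91 -0.92]
(0.4456, 0.2844, 0.052, 99) -> [-0.0012 -0.0003  0.057 ] twist -0.04
```

Emit:
servo_tool(motion=[[[-0.001,0,0.02],0],[[-0.001,0,0.04],0],[[-0.001,0,0.053],0],[[-0.001,0,0.057],0],[[-0.001,0,0.057],0],[[-0.001,0,0.057],0]])

```text
time_s: 44.38
ee_pos: [0.4452, 0.2844, 0.051]
tool_rot: [0.0, 0.65, 0.76, 0.0]
ft_force: [-0.1, 0.2, -0.7]
gripper_width: 0.0439
```

Emit:
servo_tool(motion=[[[0,0,0],0],[[0,0,0],0],[[0,0,0],0],[[0,0,0],0],[[0,0,0],0],[[0,0,0],0]], gripper=0, grip_force=30)

```text
time_s: 45.12
ee_pos: [0.4452, 0.2841, 0.0507]
tool_rot: [0.0, 0.65, 0.76, 0.0]
ft_force: [-0.2, -0.7, 2.5]
gripper_width: 0.0137
```

Emit:
servo_tool(motion=[[[0,0,-0.01],0],[[0,0,-0.03],0],[[0,0,-0.06],0],[[0,0,-0.1],0],[[0,0,-0.14],0],[[0,0,-0.18],0],[[0,0,-0.2],0],[[0,0,-0.2],0],[[0,0,-0.2],0]])

```text
time_s: 46.25
ee_pos: [0.4446, 0.2837, 0.2502]
tool_rot: [0.0, 0.65, 0.76, -0.0]
ft_force: [0.4, -0.9, -0.6]
gripper_width: 0.0138
```

```bash
python3 - <<'E'
from h import *
to((.577,-.0645,.252,178.9))
E
```

```text
t 46.2 tcp [0.4446 0.2837 0.2502] phi 98.98 w 0.0138 F [ 0.4 -0.9 -0.6] j [ 0.05  0.35 -0.9   1.75  0.29  1.18 -0.77]
(0.577, -0.0645, 0.252, 178.9) -> [-0.3646  0.0764 -0.0018] twist -79.92
```

Emit:
servo_tool(motion=[[[-0.03,0.006,0],-7],[[-0.065,0.014,0],-15],[[-0.1,0.021,0],-23],[[-0.135,0.028,0],-31],[[-0.17,0.036,0],-39],[[-0.205,0.043,0],-47],[[-0.24,0.05,0],-55],[[-0.275,0.058,0],-63],[[-0.31,0.065,0],-71],[[-0.34,0.071,0],-78],[[-0.3645,0.0765,0],-80],[[-0.3645,0.0765,0],-80]])

```text
time_s: 47.75
ee_pos: [0.5772, -0.0661, 0.2488]
tool_rot: [-0.001, 0.011, 1.0, 0.0]
ft_force: [0.2, 0.9, -1.2]
gripper_width: 0.0138
```

Emit:
servo_tool(motion=[[[0,0,0],0],[[0,0,0],0],[[0,0,0.02],0],[[0,0,0.03],0],[[0,0,0.03],0],[[0,0,0.03],0]])

```text
time_s: 48.5
ee_pos: [0.5776, -0.0638, 0.2207]
tool_rot: [0.0, 0.009, 1.0, 0.0]
ft_force: [0.8, -0.1, -1.0]
gripper_width: 0.0139
```

```bash
python3 - <<'E'
from h import *
to((.577,-.0645,.166,178.9))
f=grab('wrist'); save(f,'w10.png'); np.savez('/tmp/w10',**f)
E
```

```text
t 48.5 tcp [ 0.5776 -0.0638  0.2207] phi 178.99 w 0.0139 F [ 0.8 -0.1 -1. ] j [ 0.78  0.57 -1.09  1.66  0.53  1.24  1.13]
(0.577, -0.0645, 0.166, 178.9) -> [ 0.0006 -0.0007  0.0547] twist 0.09
```

View pics/w10.png

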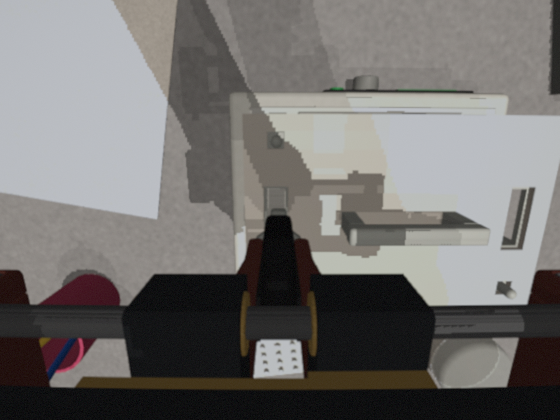

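The held key (278,235) lines up with the visible slot end at (277,195). I correct 0.6/0.7 mm and insert while monitoring force.

Emit:
servo_tool(motion=[[[0.0005,-0.0007,0.005],0],[[0.0005,-0.0007,0.015],0],[[0.0005,-0.0007,0.025],0],[[0.0005,-0.0007,0.033],0],[[0.0005,-0.0007,0.04],0],[[0.0005,-0.0007,0.04],0],[[0.0005,-0.0007,0.04],0]])

```text
time_s: 49.42
ee_pos: [0.5771, -0.0646, 0.1808]
tool_rot: [0.0, 0.009, 1.0, 0.0]
ft_force: [0.3, -0.2, -1.0]
gripper_width: 0.0138
```

```bash
python3 - <<'E'
from h import *
to((.577,-.0645,.1647,178.9))
E
```

```text
t 49.4 tcp [ 0.5771 -0.0646  0.1808] phi 178.99 w 0.0138 F [ 0.3 -0.2 -1. ] j [ 0.77  0.6  -1.07  1.71  0.57  1.18  1.1 ]
(0.577, -0.0645, 0.1647, 178.9) -> [0.0001 0.0001 0.0161] twist 0.09
```

No force, and the crossbar bottom (~0.145) is in both slots. I continue down to the collar.

Emit:
servo_tool(motion=[[[0,0,0.004],0],[[0,0,0.008],0],[[0,0,0.012],0],[[0,0,0.015],0],[[0,0,0.0165],0],[[0,0,0.0165],0],[[0,0,0.0165],0]])

```text
time_s: 50.3
ee_pos: [0.5769, -0.0647, 0.1648]
tool_rot: [-0.0, 0.009, 1.0, -0.0]
ft_force: [-2.2, -1.0, 5.5]
gripper_width: 0.0135
```

```bash
python3 - <<'E'
from h import *
to((.577,-.0645,.1647,88.9))
E
```

```text
t 50.3 tcp [ 0.5769 -0.0647  0.1648] phi 178.98 w 0.0135 F [-2.2 -1.   5.5] j [ 0.76  0.62 -1.05  1.73  0.59  1.15  1.09]
(0.577, -0.0645, 0.1647, 88.9) -> [-0.0001  0.0002  0.0001] twist 90.08
```

Emit:
servo_tool(motion=[[[0,0,-0.0005],8],[[0,0,-0.0005],17],[[0,0,-0.0005],26],[[0,0,-0.0005],35],[[0,0,-0.0005],44],[[0,0,-0.0005],53],[[0,0,-0.0005],62],[[0,0,-0.0005],71],[[0,0,-0.0005],80],[[0,0,-0.0005],88],[[0,0,-0.0005],90],[[0,0,-0.0005],90]])

```text
time_s: 51.8
ee_pos: [0.5771, -0.0645, 0.1648]
tool_rot: [0.0, 0.713, 0.702, 0.0]
ft_force: [0.0, 0.4, 0.6]
gripper_width: 0.0137
```

```bash
python3 - <<'E'
from h import *
to((.577,-.0645,.1647,88.9))
E
```

```text
t 51.8 tcp [ 0.5771 -0.0645  0.1648] phi 89.12 w 0.0137 F [0.  0.4 0.6] j [ 0.54  0.48 -0.69  1.74  0.35  1.05 -0.29]
(0.577, -0.0645, 0.1647, 88.9) -> [-0.     -0.0001  0.0001] twist 0.22
```

Emit:
servo_tool(motion=[[[0,0,0],0],[[0,0,0],0],[[0,0,0],0],[[0,0,-0.01],0],[[0,0,-0.04],0],[[0,0,-0.08],0],[[0,0,-0.12],0],[[0.0,0,-0.13],0],[[-0.02,0,-0.13],0],[[-0.02,0,-0.13],0],[[-0.02,0,-0.13],0]], gripper=40)

```text
time_s: 53.18
ee_pos: [0.576, -0.0851, 0.2933]
tool_rot: [-0.001, 0.714, 0.7, -0.001]
ft_force: [0.4, 0.4, 1.0]
gripper_width: 0.0349
```

```bash
cat > kp.py <<'E'
from pl import *
def gk(f):
    P=cloud(f); Z=P[...,2]; ok=(f['range_z']>0)&(abs(P[...,0]-.578)<.09)&(P[...,1]>-.12)
    for nm,m in [('grip/handle',ok&(abs(Z-.198)<.009)),('collar',ok&(abs(Z-.160)<.003))]:
        for c in comps(m,60):
            q=P[c]; r=cv2.minAreaRect(np.float32(q[:,:2]*1000)); print(nm,c.sum(),q[:,2].mean().round(4),np.round(r[0],1),np.round(r[1],1),round(r[2],1))
E
python3 - <<'E'
from kp import *
to((.3788,.2739,.25,98.9)); f=plate(); gk(f); save(f,'w11.png'); g=grab('side'); save(g,'s11.png')
E
```

```text
t 53.2 tcp [ 0.576  -0.0851  0.2933] phi 88.93 w 0.0349 F [0.4 0.4 1. ] j [ 0.6   0.38 -0.72  1.57  0.26  1.3  -0.18]
(0.3788, 0.2739, 0.25, 98.9) -> [ 0.3553 -0.2039  0.0433] twist -9.97
plate 30695 0.1537 [ 5.771e+02 -1.000e-01] [175.  152.7] 89.0 tilt [0.0003 0.0014]
 hole 123168 [576.8 -55.4] [292.2 589.4] 89.0
 hole 158 [557.3 -64.4] [16.6 11.1] 84.8
 hole 139 [595.7 -64.9] [ 9.4 15.6] 0.1
pin 157 [ 0.5656 -0.0644  0.1595]
pin 160 [ 0.5883 -0.0651  0.1595]
pin 64 [ 0.5196 -0.0629  0.1637]
grip/handle 1963 0.1936 [577.7  26.7] [88.8 12. ] 89.1
grip/handle 1019 0.199 [577.  -64.6] [49.7 14. ] 88.9
collar 160 0.1595 [565.1 -64.6] [ 7.2 26.1] 0.7
collar 164 0.1594 [589.  -65.6] [25.6  7.4] 86.1
```

View pics/w11.png

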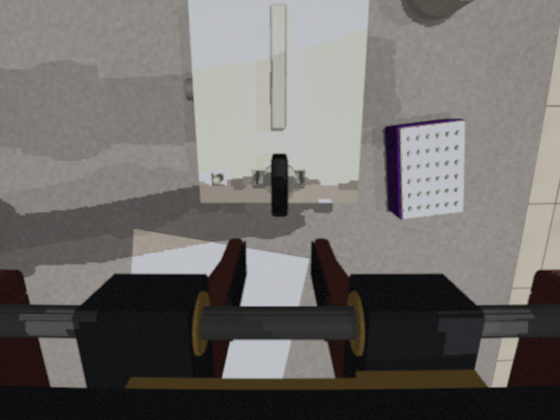

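The first key is locked: grip at (280,183), centre (577.0,−64.6), turned to 88.9°, collar top at 0.1595. Now the second key.

Emit:
servo_tool(motion=[[[0.03,-0.017,0],-1],[[0.07,-0.04,0],-2],[[0.11,-0.063,0],-4],[[0.15,-0.086,0],-6],[[0.19,-0.109,0],-8],[[0.23,-0.132,0],-10],[[0.27,-0.155,0],-10],[[0.31,-0.178,0],-10],[[0.335,-0.194,0.02],-10],[[0.355,-0.204,0.05],-10],[[0.355,-0.204,0.09],-10],[[0.355,-0.204,0.13],-10]], gripper=50)

```text
time_s: 54.78
ee_pos: [0.3784, 0.2745, 0.1634]
tool_rot: [-0.0, 0.649, 0.761, 0.0]
ft_force: [0.7, -0.2, 0.1]
gripper_width: 0.0441
```

Emit:
servo_tool(motion=[[[0,0,0.03],0],[[0,0,0.05],0],[[0,0,0.05],0],[[0,0,0.05],0],[[0,0,0.05],0]])

```text
time_s: 55.4
ee_pos: [0.3794, 0.2743, 0.1156]
tool_rot: [0.0, 0.65, 0.76, 0.001]
ft_force: [-0.1, -0.4, 0.3]
gripper_width: 0.0441
```

```bash
python3 - <<'E'
from h import *
to((.3788,.2739,.051,98.9))
E
```

```text
t 55.4 tcp [0.3794 0.2743 0.1156] phi 98.98 w 0.0441 F [-0.1 -0.4  0.3] j [-0.01  0.42 -0.88  2.04  0.42  0.87 -0.97]
(0.3788, 0.2739, 0.051, 98.9) -> [-0.0003 -0.0007  0.0646] twist 0.08
```

Emit:
servo_tool(motion=[[[0,-0.0007,0.02],0],[[0,-0.0007,0.04],0],[[0,-0.0007,0.056],0],[[0,-0.0007,0.064],0],[[0,-0.0007,0.0645],0],[[0,-0.0007,0.0645],0],[[0,-0.0007,0.0645],0]])

```text
time_s: 56.28
ee_pos: [0.3786, 0.274, 0.0506]
tool_rot: [0.0, 0.65, 0.76, 0.0]
ft_force: [0.1, -0.2, -0.6]
gripper_width: 0.0442
```

Emit:
servo_tool(motion=[[[0,0,0],0],[[0,0,0],0],[[0,0,0],0],[[0,0,0],0],[[0,0,0],0],[[0,0,0],0]], gripper=0, grip_force=30)

```text
time_s: 57.02
ee_pos: [0.3783, 0.2738, 0.0502]
tool_rot: [0.0, 0.65, 0.76, -0.0]
ft_force: [-0.0, 0.3, 0.8]
gripper_width: 0.0139
```

Emit:
servo_tool(motion=[[[0,0,-0.01],0],[[0,0,-0.03],0],[[0,0,-0.06],0],[[0,0,-0.1],0],[[0,0,-0.14],0],[[0,0,-0.18],0],[[0,0,-0.2],0],[[0,0,-0.2],0],[[0,0,-0.2],0]])

```text
time_s: 58.15
ee_pos: [0.3779, 0.2733, 0.2494]
tool_rot: [-0.0, 0.65, 0.76, -0.001]
ft_force: [0.5, -0.4, -0.8]
gripper_width: 0.0138
```

```bash
python3 - <<'E'
from h import *
to((.5801,.1191,.252,178.9))
E
```

```text
t 58.1 tcp [0.3779 0.2733 0.2494] phi 98.98 w 0.0138 F [ 0.5 -0.4 -0.8] j [ 0.14  0.24 -1.    1.88  0.22  1.14 -0.79]
(0.5801, 0.1191, 0.252, 178.9) -> [-0.1839  0.1757 -0.0026] twist -79.92
```

Emit:
servo_tool(motion=[[[-0.018,0.017,0],-8],[[-0.037,0.035,0],-16],[[-0.055,0.053,0],-24],[[-0.074,0.07,0],-32],[[-0.092,0.088,0],-40],[[-0.11,0.105,0],-48],[[-0.129,0.123,0],-56],[[-0.147,0.14,0],-64],[[-0.165,0.158,0],-72],[[-0.184,0.1755,0],-80],[[-0.184,0.1755,0],-80],[[-0.184,0.1755,0],-80]])

```text
time_s: 59.65
ee_pos: [0.5793, 0.1203, 0.2492]
tool_rot: [-0.001, 0.009, 1.0, 0.0]
ft_force: [-0.3, -0.0, -1.2]
gripper_width: 0.0139
```

Emit:
servo_tool(motion=[[[0,0,0],0],[[0,0,0],0],[[0,0,0.02],0],[[0,0,0.03],0],[[0,0,0.03],0],[[0,0,0.03],0]])

```text
time_s: 60.4
ee_pos: [0.5804, 0.1196, 0.2202]
tool_rot: [-0.0, 0.009, 1.0, 0.0]
ft_force: [-0.7, -0.1, -0.6]
gripper_width: 0.0137
```

```bash
python3 - <<'E'
from h import *
to((.5801,.1191,.1805,178.9))
E
```

```text
t 60.4 tcp [0.5804 0.1196 0.2202] phi 178.99 w 0.0137 F [-0.7 -0.1 -0.6] j [ 0.48  0.61 -1.14  1.63  0.58  1.28  0.79]
(0.5801, 0.1191, 0.1805, 178.9) -> [ 0.0003 -0.0005  0.0397] twist 0.09
```

Emit:
servo_tool(motion=[[[0.0003,-0.0005,0.005],0],[[0.0003,-0.0005,0.015],0],[[0.0003,-0.0005,0.025],0],[[0.0003,-0.0005,0.033],0],[[0.0003,-0.0005,0.04],0],[[0.0003,-0.0005,0.04],0],[[0.0003,-0.0005,0.04],0]])

```text
time_s: 61.28
ee_pos: [0.5802, 0.1191, 0.1804]
tool_rot: [0.0, 0.009, 1.0, 0.0]
ft_force: [-0.1, 0.2, -1.2]
gripper_width: 0.0137
```

```bash
python3 - <<'E'
from h import *
to((.5801,.1191,.1645,178.9))
E
```

```text
t 61.3 tcp [0.5802 0.1191 0.1804] phi 178.99 w 0.0137 F [-0.1  0.2 -1.2] j [ 0.46  0.65 -1.11  1.68  0.62  1.21  0.76]
(0.5801, 0.1191, 0.1645, 178.9) -> [ 0.0001 -0.      0.0159] twist 0.09
```

Emit:
servo_tool(motion=[[[0,0,0.004],0],[[0,0,0.008],0],[[0,0,0.012],0],[[0,0,0.015],0],[[0,0,0.0165],0],[[0,0,0.0165],0],[[0,0,0.0165],0]])

```text
time_s: 62.15
ee_pos: [0.58, 0.1189, 0.1642]
tool_rot: [0.0, 0.009, 1.0, -0.0]
ft_force: [-1.7, -1.7, 5.7]
gripper_width: 0.0137
```

```bash
python3 - <<'E'
from h import *
to((.5801,.1191,.1645,88.9))
E
```

```text
t 62.1 tcp [0.58   0.1189 0.1642] phi 178.98 w 0.0137 F [-1.7 -1.7  5.7] j [ 0.46  0.66 -1.1   1.7   0.63  1.18  0.74]
(0.5801, 0.1191, 0.1645, 88.9) -> [-0.0001  0.0002 -0.0003] twist 90.08
```

Emit:
servo_tool(motion=[[[0,0,-0.0005],8],[[0,0,-0.0005],17],[[0,0,-0.0005],26],[[0,0,-0.0005],35],[[0,0,-0.0005],44],[[0,0,-0.0005],53],[[0,0,-0.0005],62],[[0,0,-0.0005],71],[[0,0,-0.0005],80],[[0,0,-0.0005],88],[[0,0,-0.0005],90],[[0,0,-0.0005],90]])

```text
time_s: 63.65
ee_pos: [0.5801, 0.1192, 0.1642]
tool_rot: [0.0, 0.712, 0.702, 0.0]
ft_force: [-0.1, 0.3, 0.7]
gripper_width: 0.0138
```

Emit:
servo_tool(motion=[[[0,0,0],0],[[0,0,0],0],[[0,0,0],0],[[0,0,-0.01],0],[[0,0,-0.04],0],[[0,0,-0.08],0],[[-0.03,0,-0.12],0],[[-0.08,0,-0.14],0],[[-0.13,0,-0.15],0],[[-0.15,0,-0.15],0],[[-0.15,0,-0.15],0],[[-0.15,0,-0.15],0]], gripper=40)

```text
time_s: 65.15
ee_pos: [0.5771, -0.0288, 0.314]
tool_rot: [-0.001, 0.712, 0.702, 0.0]
ft_force: [0.1, 0.1, -0.2]
gripper_width: 0.0349
```

```bash
python3 - <<'E'
from kp import *
to(); f=plate(); gk(f); save(f,'w12.png'); P=cloud(f); Z=P[...,2]
g=grab('side'); s=g; P=cloud(g); Z=P[...,2]
for c in comps((g['range_z']>0)&(abs(Z-.146)<.015)&(g['pixels'].max(2)<70)&(P[...,0]<.68)&(P[...,0]>.48)&(abs(P[...,1]-.03)<.08),20): print('side dark',c.sum(),P[c].mean(0).round(3))
save(g,'s12.png')
E
```

```text
t 65.2 tcp [ 0.5771 -0.0288  0.314 ] phi 89.13 w 0.0349 F [ 0.1  0.1 -0.2] j [ 0.53  0.36 -0.76  1.55  0.25  1.34 -0.27]
plate 32338 0.1537 [577.7  26.4] [230.  152.8] 89.1 tilt [0.0003 0.0018]
 hole 169 [560.5 118.6] [15.2 11. ] 89.0
 hole 148 [598.7 118. ] [15.2  8.3] 89.8
 hole 126 [557.5 -63.7] [15.8 11.6] 88.0
 hole 115 [595.7 -64.3] [ 9.5 15.8] 0.2
pin 206 [0.5688 0.119  0.1598]
pin 175 [0.5912 0.1186 0.1598]
pin 84 [0.6372 0.1172 0.1636]
pin 23 [ 0.5777 -0.0399  0.165 ]
pin 130 [ 0.5661 -0.0639  0.1593]
pin 121 [ 0.5882 -0.0641  0.1594]
pin 56 [ 0.5192 -0.0624  0.1629]
grip/handle 1062 0.1992 [580.2 114.4] [41.3 13.7] 88.8
grip/handle 1428 0.1934 [578.   26.5] [89.3 11.5] 88.8
grip/handle 772 0.1988 [577.1 -63.8] [49.8 13.3] 88.9
collar 209 0.1598 [568.1 119.2] [25.5  7.3] 88.8
collar 177 0.1598 [592.  119.1] [25.5  6.4] 89.6
collar 132 0.1593 [565.1 -64. ] [25.4  7.4] 88.8
collar 129 0.1593 [588.6 -64.5] [25.7  6.4] 89.5
```

View pics/w12.png

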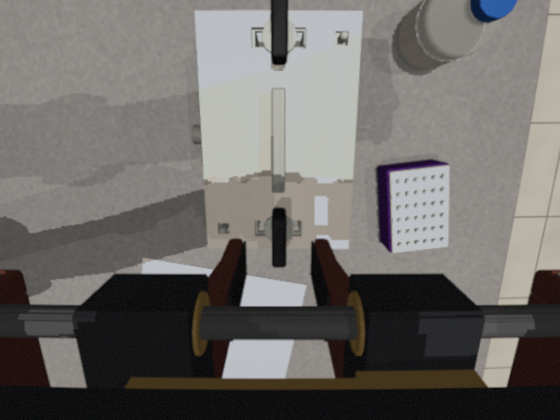

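View pics/s12.png

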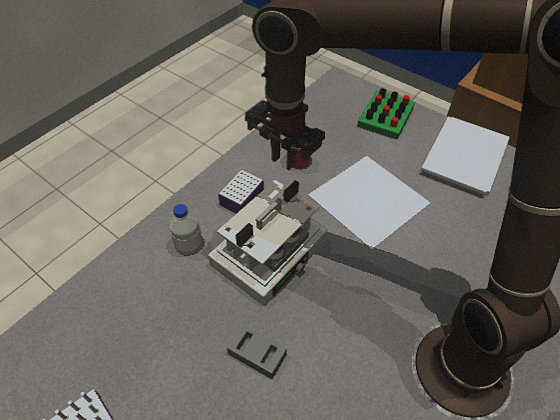

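Both keys sit in their slots, turned along y (wrist view (280,38) and (280,237)). The plate is level, the pad and rest are empty, and the bystanders are in place. Handing in.

```bash
python3 -c "
from plant import env,sensors
print(env.job_done(), sensors.observe()['time_s'])"
```

```text
the job is handed in; nothing more can be done
the job is handed in; nothing more can be done
```

The shaker is loaded and locked. I handed the job in at about 65 s on the robot clock, and the hand-in gives no verdict. I lifted the plate off, stood all three jars in wells, seated the plate over the pins again and locked it with both T-keys.

My last camera checks showed:
- **Jars:** cap tops were at z 0.1436 (144 mm expected) and each was within 2 mm of its well centre. I measured this before the plate went back on. I did not measure the jars again under the plate, but the pad is empty and the plate sits fully down.
- **Plate:** the top is at z 0.1537, level to about 2 mrad, and about 1 mm off the shaker centre.
- **Keys:** both are within about 1 mm of their slot centres and turned about 90°. Both collars are on the plate, with their tops at about 0.1595.
- **Gripper:** it is open, clear above the plate, and the wrist force reads about zero.
- **Bystanders:** the tip box, pen cup and bottle look unmoved in the views.

No check failed. The only disagreement was early: the scene camera put the jars about 10 mm from where the side and wrist cameras did. I used the wrist values.

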